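# Fetch the pedal from behind the cans

### The job

The bicycle pedal lies on the plywood stand behind a spray can, a grease tub and an oil bottle: first stand all three of them on the ribbed rubber mat, only then take the pedal out and lay it flat in the middle of the steel tray, lengthways along the tray's longer side. Then put the can, the tub and the bottle back upright on the stand, each on the very spot where it stood at the start. Keep the three upright, set everything down without dropping it, and do not shift the tape roll or the screw jar.

Things in the scene. Friction and masses are not known exactly. Their poses are not given: they have to be found in the camera images.
- can: Spray can, upright cylinder: metal body 52 mm diameter and 98 mm tall with a grey band, above it a white cap 42 mm diameter up to 125 mm; about 0.3 kg. Origin: centre of its underside, z up its axis.
- tub: Squat grease tub: white body 58 mm diameter up to 54 mm, grey lid 62 mm diameter from 54 to 70 mm (its top); about 0.35 kg. Origin: centre of its underside, z up its axis.
- oil: Oil bottle: amber body 44 mm diameter, straight up to 72 mm, then a cone narrowing to a neck at 85 mm and a thin black spout up to 105 mm; about 0.2 kg. Origin: centre of its underside, z up its axis.
- pedal: Black platform pedal lying flat: cage 60 mm wide (its x), 92 mm long (its y), 24 mm high, straight long side bars 22 mm high to grip across the 60 mm; barrel 20 mm thick along y in the middle; steel axle stub 14 mm thick, 24 mm long at the +y end. About 0.26 kg. Origin: centre of the cage's underside, z up. Starts with y nearly along the stand's y.
- stand: Fixed plywood board, x -80 to +110 mm, y +-150 mm, top at z = 10 mm; a back board 10 mm thick (x 100 to 110 mm) rises to 40 mm. Three dark round pads, 74 mm diameter, flush, centred at x -34 mm, y -90, 0, +90 mm, one container on each in an order that changes (3 mm off centre at most); the pedal lies behind them, x about +36 mm. Origin: on the table, z up.
- mat: Ribbed black rubber mat fixed on the table, to the left or right of the stand: 290 mm long (its x) and 120 mm wide (its y), 3 mm thick; this is the side area. A container counts as on it when its centre is over the mat. Origin: centre of its underside, z up.
- tray: Open steel tray fixed on the table, on the other side: 216 mm long (its x), 150 mm wide (its y) and 25 mm high outside, walls and floor 3 mm thick, so its floor is at z = 3 mm; a grey felt patch 135 x 80 mm marks its middle. Origin: centre of its underside, z up.
- tape: Bystander: grey roll of tape lying flat, 68 mm outside and 40 mm inside diameter, 20 mm high, loose on the table in front of the stand. Leave it. Origin: centre of its underside.
- jar: Bystander: screw jar, 52 mm diameter and 65 mm tall, loose on the table in front of the stand. Leave it. Origin: centre of its underside.
There are look-alikes about, which are no part of the job. What is shaped like the pedal but orange is not meant. What is shaped like the oil but yellow is not meant.

How it is judged:
On the way, in this order (a step that is already met when the one before it is completed fails the run):
1. the can, the tub and the bottle all stand upright and released on the mat, the pedal still in its place (x of can in the frame of mat between -0.145 and 0.145 m and y of can in the frame of mat between -0.06 and 0.06 m and z of each of can, tub, oil in the frame of mat below 0.01 m and angle between each of can, tub, oil's own z axis and vertical below 0.12 rad and x of tub in the frame of mat between -0.145 and 0.145 m and y of tub in the frame of mat between -0.06 and 0.06 m and x of oil in the frame of mat between -0.145 and 0.145 m and y of oil in the frame of mat between -0.06 and 0.06 m and contact force between each of can, tub, oil and the fingers below 0.2 N and distance of pedal from where it was at the start of the episode below 0.03 m), for 0.2 s.
2. the pedal lies released, flat in the middle of the tray, while the three still stand on the mat (horizontal distance between pedal and tray below 0.02 m and z of pedal in the frame of tray below 0.008 m and angle between pedal's own z axis and vertical below 0.08 rad and angle between the y axis of pedal and the x axis of tray, either way round below 0.26 rad and contact force between pedal and the fingers below 0.2 N and x of can in the frame of mat between -0.145 and 0.145 m and y of can in the frame of mat between -0.06 and 0.06 m and z of each of can, tub, oil in the frame of mat below 0.01 m and angle between each of can, tub, oil's own z axis and vertical below 0.12 rad and x of tub in the frame of mat between -0.145 and 0.145 m and y of tub in the frame of mat between -0.06 and 0.06 m and x of oil in the frame of mat between -0.145 and 0.145 m and y of oil in the frame of mat between -0.06 and 0.06 m), for 0.2 s.
At the end, for the whole second after the job is handed in: Can, tub and bottle upright (0.08 rad), each within 15 mm of where it began; pedal flat on the tray floor, within 20 mm of its centre, long side within 0.26 rad of the tray's (either way round); all released and at rest; tape and jar within 15 mm of where they were (distance of each of can, tub, oil, tape, jar from where it was at the start of the episode below 0.015 m and angle between each of can, tub, oil, pedal's own z axis and vertical below 0.08 rad and horizontal distance between pedal and tray below 0.02 m and z of pedal in the frame of tray below 0.008 m and angle between the y axis of pedal and the x axis of tray, either way round below 0.26 rad and contact force between each of can, tub, oil, pedal and the fingers below 0.2 N and linear speed of each of can, tub, oil, pedal below 0.02 m/s and angular speed of each of can, tub, oil, pedal below 0.2 rad/s); the robot touches nothing.
It fails at once if the can, tub or bottle is tipped over (angle between any of can, tub, oil's own z axis and vertical above 0.5 rad).
It fails at once if the can, tub, bottle or pedal is dropped (falls faster than 0.6 m/s, out of the fingers) ((linear speed of can above 0.6 m/s and contact force between can and the fingers below 0.1 N) or (linear speed of tub above 0.6 m/s and contact force between tub and the fingers below 0.1 N) or (linear speed of oil above 0.6 m/s and contact force between oil and the fingers below 0.1 N) or (linear speed of pedal above 0.6 m/s and contact force between pedal and the fingers below 0.1 N)).
It fails at once if the tape roll or the jar is shifted by more than 15 mm (distance of any of tape, jar from where it was at the start of the episode above 0.015 m).
It also fails if it takes over 141 s, if anything falls off the work surface, if the arm or the gripper's body presses on something with over 40 N, if the wrist force passes 120 N, or if a joint passes its speed limit or range.

### The arm

A 7-joint arm with a two-finger parallel gripper is mounted at the origin on the work surface. World frame = base frame: x ahead of the robot, y to its left, z up, the work surface at z = 0. Lengths are in m, angles in rad, forces in N, time in s.
With the tool pointing down it reaches from about 0.425 to 0.925 m from the base axis. Payload 6.8 kg.
Tool frame: the origin (TCP) lies on the centre line of the jaws, within the pads' length; the fingertips stand 19 mm ahead of it and the grasp point (between the pads) is the TCP (tcp_to_tips is the distance from the TCP to the fingertips, in m); x points along the fingers, y is the direction in which the jaws open and shut, and the axes are right-handed (so a half turn about x gives the same grasp; the last joint's range is limited). The gripper opens to 85 mm and grips with 20 to 120 N. Pads are 22 mm wide; open, the fingers measure 114 mm over their backs; the gripper's body (76 mm by 85 mm) begins 54 mm behind the grasp point. The pads swing forward as they close: fully open they stand 13 mm farther back than shut.
Start: joints at [1.171, 0.477, 0.022, 1.555, -0.011, 1.109, -0.083], TCP at [0.194, -0.646, 0.25] pointing down, gripper open.
Joint ranges: [-2.96, 2.96], [-0.34, 2.1], [-1.41, 1.46], [0.24, 2.44], [-1.37, 4.51], [0.17, 1.92], [-2.96, 2.96]. Speed limits (rad/s): [2.39, 2.39, 3.14, 3.14, 3.14, 3.14, 3.14].

### API

Orientations are given as a unit quaternion [w, x, y, z].
In Python, from station import get_obs, read_camera, hand_in, spot_in, cut_out, tcp_to_tips gives the robot as it stands.
- The arm moves only by the shell command python3 -m jog 'ROWS' [FORCE]. ROWS is JSON, a list of rows, each an object of numbers: "gripper": the closure, from 0 (fully open) to 1 (shut); "dx", "dy", "dz": the shift along the world's x, y, z in m; "rx", "ry", "rz": the turn, a rotation vector about the world's x, y, z in degrees. In form: [{"gripper": .., "dx": .., "dy": .., "dz": .., "rx": .., "ry": .., "rz": ..}, ...]. A call has 1 to 10 rows; each row is the pose to reach, as a shift and turn from the pose commanded when the call began; what a row does not reach only later rows make up. A row lasts 1/10 s, in which the tool goes at most 50 mm and 8.59 degrees, less where a joint would pass 70% of its speed; a pose out of reach is approached as far as the arm can. A call with a gripper value outside its range is refused whole. The fingers move at their own pace and stop on an object; FORCE is the grip in N (left out, the last holds). Time passes only in rows, so rows that repeat a pose let the fingers close. It gives the time, the measured TCP pose, the force and the opening at its end, in the units of the state.
- get_obs(): the state, without advancing time (a new reading comes with each control period).
- read_camera(name): name is "scene" or "top"; returns a dict with "pixels" (420x560x3 uint8, blue, green, red), "range_z" (420x560 float32, m along the optical axis (not along the pixel's ray), 0 where there is no reading), "camera_matrix" (3x3 intrinsics, pixels), "cam_to_world" (4x4, takes a point from camera to world coordinates). Camera axes: x right, y down, z forward; pixel columns grow to the right and rows downward; lengths in m; the calibration is good to about 2 mm. A picture is of the moment at which its call begins.
- hand_in(): hands the job in, once; it reports no verdict.
Trained networks look in the newest picture that a camera, given by its name, has taken for a name from the list of things; names that differ only in an ending like _2 or _b are one class to them, and where a whole thing is asked for, a point or a joint stands for the part that bears it (a point fixed in the world has none). Each returns a list of dicts, best first, with "conf" (0 to 1); they miss things now and then, are a little off and sometimes report something else, mostly with a low value. They report only what shows in the picture. A call takes as long as a camera call. They do not tell look-alikes from the thing itself.
- spot_in(camera, label): "box" ([centre column, centre row, width, height] in pixels, round what is visible of it).
- cut_out(camera, label): "mask" (420x560 bool, what is visible of it) and "box" ([centre column, centre row, width, height] in pixels, round what is visible of it).
The state is a dict: "t": time; "q": joint angles; "joint_vel": joint speeds; "joint_torque": joint torques, N m; "eef_pos": TCP position; "tool_rot": TCP orientation; "contact_force": force on the tool from outside, world axes, zero at the start; "torque": the same for the moment, N m; "gripper_width": opening from 0.0 (shut) to 1.0 (fully open).
Only numpy, scipy, OpenCV 4.12 (cv2) and the standard library are available. Lean on these libraries where they do the work, as an engineer would, in place of code of your own. Each camera call takes 0.05 s, during which the arm holds its last target. There are 200 camera calls.

## Working session

There is one attempt and no reset: what is moved stays moved. The work goes in short steps, Python scripts to look and compute and a shell command to move; the robot and the scene stay as the last step left them, time stands still between calls to the robot, and variables do not carry over. Pictures are saved under pics/ and viewed, about 12 in all and at most 16, crops included, and the job is handed in when it is done.

```bash
ls; mkdir -p pics; cat > h.py <<'E'
import numpy as np, cv2
from station import *
def cloud(c):
    z=c["range_z"];K=c["camera_matrix"];T=c["cam_to_world"]
    v,u=np.mgrid[:420,:560]
    P=np.stack([(u-K[0,2])*z/K[0,0],(v-K[1,2])*z/K[1,1],z],-1)
    P=P@T[:3,:3].T+T[:3,3]
    P[z<=0]=np.nan
    return P
E
python3 - <<'E'
from h import *
o=get_obs();print({k:np.round(v,3) for k,v in o.items()})
for n in("scene","top"):
    c=read_camera(n);cv2.imwrite(f"pics/{n}0.png",c["pixels"]);P=cloud(c);np.save(n+"0.npy",P)
    print(n,np.round(c["cam_to_world"],3).tolist())
    for l in("can","tub","oil","pedal","stand","mat","tray","tape","jar"):
        for d in cut_out(n,l):
            m=d["mask"];p=P[m];p=p[~np.isnan(p[:,0])]
            print(l,round(d["conf"],2),np.round(d["box"]).tolist(),"lo",np.round(np.percentile(p,2,axis=0),3),"hi",np.round(np.percentile(p,98,axis=0),3))
E
```

```text
pics
{'t': np.float64(0.0), 'q': array([ 1.171,  0.478,  0.022,  1.556, -0.011,  1.109, -0.083]), 'joint_vel': array([ 0.001, -0.002,  0.002, -0.   , -0.002,  0.   , -0.002]), 'joint_torque': array([ 0.0000e+00, -5.9645e+01,  1.6080e+00, -2.8119e+01,  1.2000e-02,
        9.0000e-03, -0.0000e+00]), 'eef_pos': array([ 0.194, -0.646,  0.249]), 'tool_rot': array([-0.102, -0.699, -0.103,  0.7  ]), 'contact_force': array([-0.113, -0.72 , -0.236]), 'torque': array([-0.035, -0.025,  0.003]), 'gripper_width': np.float64(1.0)}
scene [[-0.239, 0.647, -0.724, 1.446], [0.971, 0.17, -0.169, 0.125], [0.014, -0.743, -0.669, 0.888], [0.0, 0.0, 0.0, 1.0]]
tub 0.57 [333.0, 232.0, 29.0, 34.0] lo [0.57  0.061 0.014] hi [0.626 0.117 0.083]
oil 0.6 [270.0, 216.0, 18.0, 33.0] lo [ 0.585 -0.109  0.02 ] hi [ 0.611 -0.071  0.104]
oil 0.59 [243.0, 190.0, 19.0, 36.0] lo [ 0.482 -0.205  0.005] hi [ 0.511 -0.166  0.097]
pedal 0.92 [302.0, 251.0, 48.0, 28.0] lo [ 0.632 -0.035  0.01 ] hi [0.693 0.07  0.036]
pedal 0.74 [121.0, 218.0, 25.0, 32.0] lo [ 0.605 -0.542  0.002] hi [ 0.706 -0.454  0.027]
stand 0.67 [292.0, 2
[... 960 characters left out ...]
2]
pedal 0.77 [433.0, 171.0, 38.0, 42.0] lo [ 0.603 -0.549 -0.004] hi [ 0.701 -0.462  0.027]
pedal 0.6 [242.0, 164.0, 43.0, 24.0] lo [ 0.63  -0.042  0.008] hi [0.69  0.064 0.037]
pedal 0.4 [254.0, 169.0, 112.0, 77.0] lo [ 0.544 -0.157  0.002] hi [0.733 0.135 0.042]
stand 0.87 [254.0, 169.0, 117.0, 80.0] lo [ 0.544 -0.156  0.003] hi [0.732 0.134 0.041]
mat 0.6 [365.0, 225.0, 50.0, 109.0] lo [ 0.357 -0.377 -0.003] hi [ 0.634 -0.26   0.008]
tray 0.62 [132.0, 227.0, 71.0, 85.0] lo [ 0.374  0.233 -0.004] hi [0.583 0.385 0.025]
tape 0.9 [276.0, 264.0, 29.0, 25.0] lo [ 0.356 -0.107  0.003] hi [ 0.415 -0.047  0.025]
jar 0.61 [218.0, 250.0, 23.0, 20.0] lo [ 0.392  0.049 -0.   ] hi [0.44  0.097 0.069]
```

```bash
python3 - <<'E'
from h import *
a=cv2.imread("pics/scene0.png")[150:300,100:460]; b=cv2.imread("pics/top0.png")[120:300,70:470]
cv2.imwrite("pics/a1.png",cv2.resize(a,(800,333),interpolation=cv2.INTER_CUBIC))
cv2.imwrite("pics/b1.png",cv2.resize(b,(800,360),interpolation=cv2.INTER_CUBIC))
E
```

```text
(no output)
```

View pics/a1.png

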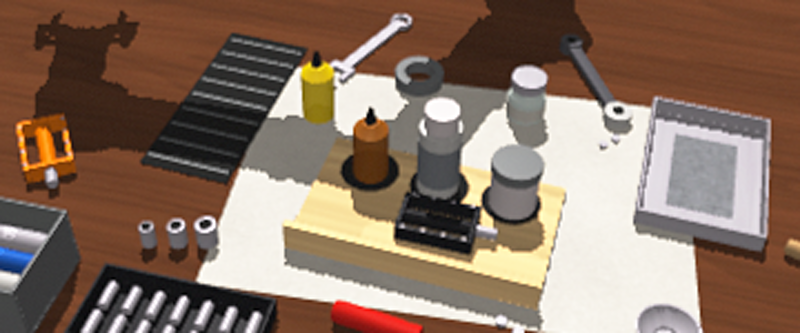

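View pics/b1.png

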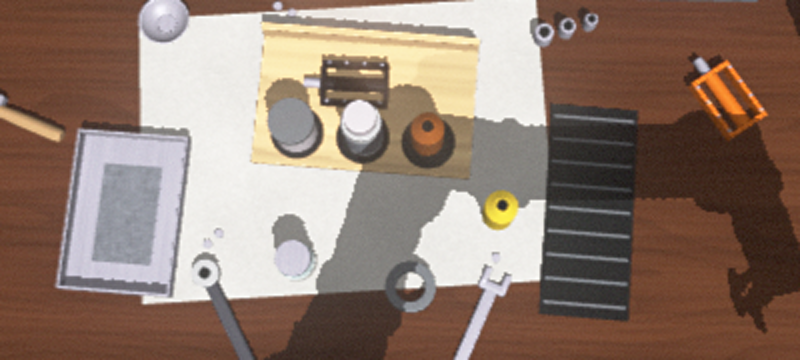

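The scene view (a1) shows, from left to right on the stand, the amber oil at (370,150), the can at (440,150) and the tub at (515,185). The black pedal is behind them at (440,222). The mat is on the left at (225,105) and the tray on the right at (705,170).

Things that could be mistaken for the targets:
- **Oil:** the amber bottle on a pad, a1 (370,150), or the yellow one at (318,90). I choose amber.
- **Pedal:** the black one on the stand, a1 (440,222), or the orange one at (45,150). I choose black.
- **Can and tub:** the jar at a1 (527,95) is a bystander.

Next I'll do the fits and one close crop.

```bash
python3 - <<'E'
from h import *
from scipy.optimize import least_squares
import station
from scipy.spatial.transform import Rotation as R
print("tips",station.tcp_to_tips); o=get_obs(); print(np.round(R.from_quat(np.roll(o["tool_rot"],-1)).as_matrix(),3).tolist())
C={n:np.load(n+"0.npy") for n in("scene","top")}
def box(P,c,r,z0,z1):
    p=P.reshape(-1,3);p=p[~np.isnan(p[:,0])]
    return p[(np.hypot(p[:,0]-c[0],p[:,1]-c[1])<r)&(p[:,2]>z0)&(p[:,2]<z1)]
for l,c,r,z0,z1,zt in(("tub",(.596,.086),.031,.066,.074,.08),("can",(.59,-.005),.026,.03,.1,.135),("oil",(.588,-.094),.022,.02,.078,.115),("yellow",(.485,-.19),.022,.01,.068,.105),("jar",(.416,.073),.026,.01,.06,.065),("tape",(.387,-.074),.034,.003,.018,.02)):
    for n,P in C.items():
        s=box(P,c,.045,z0,z1); 
        f=least_squares(lambda x:np.hypot(s[:,0]-x[0],s[:,1]-x[1])-r,c,loss="soft_l1",f_scale=.002)
        t=box(P,c,.045,zt-.008,zt+.01)
        k=cv2.minEnclosingCircle(t[:,:2].astype(np.float32)) if len(t)>2 else 0
        print(l,n,len(s),"side",f.x.round(4),"rms",np.sqrt(np.mean(f.fun**2)).round(4),"top",len(t),t.mean(0).round(4),np.round(k[0],4),round(k[1],4))
for n,P in C.items():
    def rect(s):
        a=cv2.minAreaRect(s[:,:2].astype(np.float32)); return [np.round(x,4) for x in a]
    p=P.reshape(-1,3);p=p[~np.isnan(p[:,0])]
    s=p[(abs(p[:,0]-.662)<.042)&(abs(p[:,1]-.015)<.075)&(p[:,2]>.022)&(p[:,2]<.04)]
    s=s[(s[:,0]>.626)]
    print(n,"pedal",rect(s),s[:,1].min(),s[:,1].max())
    im=cv2.imread(f"pics/{n}0.png")
    read=[]
    for l in("mat","tray","stand"):
        read_camera(n) if l=="mat" else 0
        m=cut_out(n,l)[0]["mask"]; m=cv2.erode(m.astype(np.uint8),np.ones((2,2)))>0
        s=P[m]; s=s[~np.isnan(s[:,0])]; s=s[s[:,2]<(.012 if l=="mat" else .05)]; print(n,l,rect(s))
cv2.imwrite("pics/c1.png",cv2.resize(im[135:215,180:330],(800,427),interpolation=cv2.INTER_CUBIC))
E
```

```text
tips 0.019
[[0.0, 0.288, -0.958], [0.0, -0.958, -0.288], [-1.0, -0.0, -0.0]]
tub scene 49 side [0.5942 0.0889] rms 0.0011 top 356 [0.5993 0.0888 0.0795] [0.5968 0.0906] 0.0324
tub top 29 side [0.5952 0.0844] rms 0.0086 top 432 [0.594  0.0824 0.079 ] [0.5943 0.083 ] 0.0312
can scene 397 side [ 0.589  -0.0052] rms 0.0034 top 162 [ 0.5932 -0.0048  0.1344] [ 0.5922 -0.0054] 0.0225
can top 118 side [ 0.5888 -0.0111] rms 0.0032 top 218 [ 0.5881 -0.0112  0.1339] [ 0.5885 -0.0112] 0.0212
oil scene 245 side [ 0.5862 -0.0909] rms 0.0015 top 12 [ 0.5893 -0.0901  0.1111] [ 0.5899 -0.0892] 0.0037
oil top 75 side [ 0.5872 -0.0967] rms 0.0006 top 12 [ 0.5859 -0.096   0.1105] [ 0.5851 -0.0965] 0.0046
yellow scene 226 side [ 0.4868 -0.1884] rms 0.0016 top 11 [ 0.4898 -0.1878  0.1017] [ 0.4895 -0.1882] 0.0059
yellow top 52 side [ 0.4878 -0.1944] rms 0.0028 top 11 [ 0.4864 -0.1926  0.1036] [ 0.4861 -0.1929] 0.0038
jar scene 238 side [0.4151 0.0806] rms 0.0025 top 157 [0.4214 0.081  0.0644] [0.4186 0.0799] 0.0248
jar top 101 side [0.4179 0.0757] rms 0.0054 top 259 [0.4163 0.0744 0.0641] [0.4168 0.0745] 
[... 263 characters left out ...]
0.1162, 0.0653]), np.float64(88.4655)] -0.03737736008848669 0.07933500008330893
scene mat [array([ 0.4991, -0.3099]), array([0.1189, 0.2882]), np.float64(85.7336)]
scene tray [array([0.478 , 0.3164]), array([0.1485, 0.2237]), np.float64(86.3943)]
scene stand [array([ 0.6409, -0.0039]), array([0.2973, 0.1922]), np.float64(86.6526)]
top pedal [array([0.6606, 0.0152]), array([0.1151, 0.0624]), np.float64(88.5195)] -0.042405533988462835 0.07274664433413525
top mat [array([ 0.4942, -0.3195]), array([0.1214, 0.2877]), np.float64(86.2724)]
top tray [array([0.48  , 0.3084]), array([0.1517, 0.2236]), np.float64(86.4504)]
top stand [array([ 0.637, -0.012]), array([0.2968, 0.1895]), np.float64(86.739)]
```

View pics/c1.png

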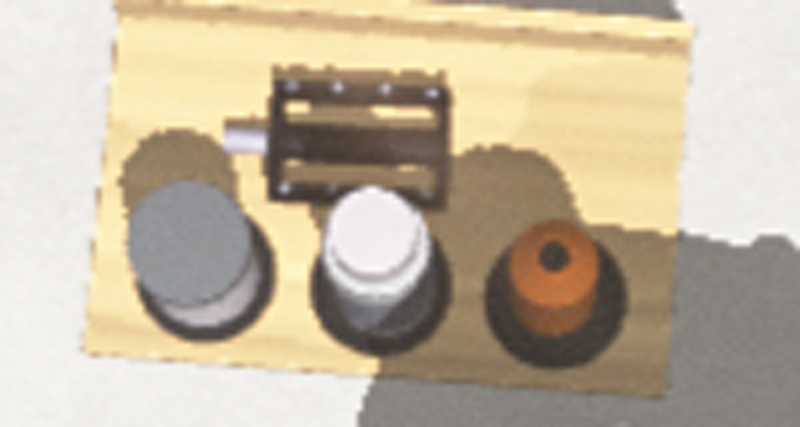

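The close crop c1 shows the tub at (190,245), the can at (375,235), the amber oil at (555,255) and the black pedal at (360,135) with its stub towards +y, so the choice holds. The two cameras disagree by about 6 mm in y, so I use the midpoints:

| Thing | x (m) | y (m) |
|---|---|---|
| Oil | .587 | -.094 |
| Can | .589 | -.008 |
| Tub | .595 | .0865 |
| Pedal | .661 | .006 |
| Mat | .497 | -.315 |
| Tray | .479 | .312 |

I'll go above the oil first, with the jaws along the stand's x.

```bash
python3 -m jog '[{"gripper":0,"dx":0.1,"dy":-0.0,"dz":0.01,"rz":15},{"gripper":0,"dx":0.393,"dy":0.552,"dz":0.01,"rz":71},{"gripper":0,"dx":0.393,"dy":0.552,"dz":0.01,"rz":71},{"gripper":0,"dx":0.393,"dy":0.552,"dz":0.01,"rz":71},{"gripper":0,"dx":0.393,"dy":0.552,"dz":0.01,"rz":71},{"gripper":0,"dx":0.393,"dy":0.552,"dz":0.01,"rz":71},{"gripper":0,"dx":0.393,"dy":0.552,"dz":0.01,"rz":71},{"gripper":0,"dx":0.393,"dy":0.552,"dz":0.01,"rz":71},{"gripper":0,"dx":0.393,"dy":0.552,"dz":0.01,"rz":71},{"gripper":0,"dx":0.393,"dy":0.552,"dz":0.01,"rz":71}]' 40; python3 -c "
from station import *;print(get_obs()['q'].round(2))"
```

```text
[ 1.17  0.48  0.02  1.56 -0.01  1.11 -0.08]$[0]: bad value
```

```bash
python3 -m jog '[{"gripper":0.0,"dx":0.393,"dy":0.552,"dz":0.01,"rx":0.0,"ry":0.0,"rz":71.0},{"gripper":0.0,"dx":0.393,"dy":0.552,"dz":0.01,"rx":0.0,"ry":0.0,"rz":71.0},{"gripper":0.0,"dx":0.393,"dy":0.552,"dz":0.01,"rx":0.0,"ry":0.0,"rz":71.0},{"gripper":0.0,"dx":0.393,"dy":0.552,"dz":0.01,"rx":0.0,"ry":0.0,"rz":71.0},{"gripper":0.0,"dx":0.393,"dy":0.552,"dz":0.01,"rx":0.0,"ry":0.0,"rz":71.0},{"gripper":0.0,"dx":0.393,"dy":0.552,"dz":0.01,"rx":0.0,"ry":0.0,"rz":71.0},{"gripper":0.0,"dx":0.393,"dy":0.552,"dz":0.01,"rx":0.0,"ry":0.0,"rz":71.0},{"gripper":0.0,"dx":0.393,"dy":0.552,"dz":0.01,"rx":0.0,"ry":0.0,"rz":71.0}]' 40; python3 -c "
from station import *;print(get_obs()['q'].round(2))"
```

```text
t: 2.2
eef_pos: [0.427, -0.319, 0.2566]
tool_rot: [-0.482, -0.518, -0.481, 0.518]
contact_force: [0.4, -0.1, -0.2]
gripper_width: 1.005
[ 0.84  0.26 -0.37  1.87  0.11  1.03  0.35]
```

```bash
cat > s.py <<'E'
from station import *
import numpy as np
from scipy.spatial.transform import Rotation as R
o=get_obs();m=R.from_quat(np.roll(o["tool_rot"],-1)).as_matrix()
print("q",o["q"].round(2),"jaw yaw",np.degrees(np.arctan2(m[1,1],m[0,1])).round(2),"xaxis",m[:,0].round(3),o["eef_pos"].round(4))
E
python3 -m jog '[{"gripper":0,"dx":0.16,"dy":0.225,"dz":0.0},{"gripper":0,"dx":0.16,"dy":0.225},{"gripper":0,"dx":0.16,"dy":0.225},{"gripper":0,"dx":0.16,"dy":0.225},{"gripper":0,"dx":0.16,"dy":0.225},{"gripper":0,"dx":0.16,"dy":0.225},{"gripper":0,"dx":0.16,"dy":0.225}]' 40; python3 s.py
```

```text
q [ 0.84  0.26 -0.37  1.87  0.11  1.03  0.35] jaw yaw -4.19 xaxis [ 0.001 -0.001 -1.   ] [ 0.427  -0.319   0.2566]$[0]: bad value
```

```bash
python3 -m jog '[{"gripper":0,"dx":0.16,"dy":0.225,"dz":0,"rx":0,"ry":0,"rz":2},{"gripper":0,"dx":0.16,"dy":0.225,"dz":0,"rx":0,"ry":0,"rz":2},{"gripper":0,"dx":0.16,"dy":0.225,"dz":0,"rx":0,"ry":0,"rz":2},{"gripper":0,"dx":0.16,"dy":0.225,"dz":0,"rx":0,"ry":0,"rz":2},{"gripper":0,"dx":0.16,"dy":0.225,"dz":0,"rx":0,"ry":0,"rz":2},{"gripper":0,"dx":0.16,"dy":0.225,"dz":0,"rx":0,"ry":0,"rz":2},{"gripper":0,"dx":0.16,"dy":0.225,"dz":0,"rx":0,"ry":0,"rz":2}]' 40; python3 s.py
```

```text
t: 2.9
eef_pos: [0.5882, -0.0902, 0.2565]
tool_rot: [0.49, 0.51, 0.491, -0.508]
contact_force: [-0.5, -0.2, -0.1]
gripper_width: 0.999
q [ 0.42  0.38 -0.48  1.72  0.19  1.08 -0.16] jaw yaw -2.1 xaxis [ 0.002  0.003 -1.   ] [ 0.5882 -0.0902  0.2565]
```

```bash
python3 -m jog '[{"gripper":0,"dx":-0.001,"dy":-0.004,"dz":-0.04,"rx":0,"ry":0,"rz":0},{"gripper":0,"dx":-0.001,"dy":-0.004,"dz":-0.08,"rx":0,"ry":0,"rz":0},{"gripper":0,"dx":-0.001,"dy":-0.004,"dz":-0.11,"rx":0,"ry":0,"rz":0},{"gripper":0,"dx":-0.001,"dy":-0.004,"dz":-0.14,"rx":0,"ry":0,"rz":0},{"gripper":0,"dx":-0.001,"dy":-0.004,"dz":-0.165,"rx":0,"ry":0,"rz":0},{"gripper":0,"dx":-0.001,"dy":-0.004,"dz":-0.18,"rx":0,"ry":0,"rz":0},{"gripper":0,"dx":-0.001,"dy":-0.004,"dz":-0.19,"rx":0,"ry":0,"rz":0},{"gripper":0,"dx":-0.001,"dy":-0.004,"dz":-0.19,"rx":0,"ry":0,"rz":0}]' 40 &&
python3 -m jog '[{"gripper":0.4,"dx":0,"dy":0,"dz":0,"rx":0,"ry":0,"rz":0},{"gripper":0.5,"dx":0,"dy":0,"dz":0,"rx":0,"ry":0,"rz":0},{"gripper":0.6,"dx":0,"dy":0,"dz":0,"rx":0,"ry":0,"rz":0},{"gripper":0.7,"dx":0,"dy":0,"dz":0,"rx":0,"ry":0,"rz":0},{"gripper":0.7,"dx":0,"dy":0,"dz":0,"rx":0,"ry":0,"rz":0},{"gripper":0.7,"dx":0,"dy":0,"dz":0,"rx":0,"ry":0,"rz":0},{"gripper":0.7,"dx":0,"dy":0,"dz":0,"rx":0,"ry":0,"rz":0}]' 40; python3 s.py
```

```text
t: 3.7
eef_pos: [0.5846, -0.1001, 0.0655]
tool_rot: [-0.488, -0.511, -0.489, 0.511]
contact_force: [0.3, 1.0, 0.1]
gripper_width: 0.997
t: 4.4
eef_pos: [0.5863, -0.0997, 0.0676]
tool_rot: [0.49, 0.511, 0.488, -0.51]
contact_force: [-0.1, -0.6, 5.2]
gripper_width: 0.504
q [ 0.37  0.61 -0.4   1.87  0.34  0.73 -0.27] jaw yaw -2.53 xaxis [ 0.002 -0.    -1.   ] [ 0.5863 -0.0997  0.0676]
```

```bash
python3 -m jog '[{"gripper":0.7,"dx":0,"dy":0,"dz":0.01,"rx":0,"ry":0,"rz":0},{"gripper":0.7,"dx":0,"dy":0,"dz":0.03,"rx":0,"ry":0,"rz":0},{"gripper":0.7,"dx":0,"dy":0,"dz":0.055,"rx":0,"ry":0,"rz":0},{"gripper":0.7,"dx":0.002,"dy":-0.02,"dz":0.07,"rx":0,"ry":0,"rz":0},{"gripper":0.7,"dx":0.004,"dy":-0.05,"dz":0.08,"rx":0,"ry":0,"rz":0},{"gripper":0.7,"dx":0.005,"dy":-0.085,"dz":0.08,"rx":0,"ry":0,"rz":0},{"gripper":0.7,"dx":0.006,"dy":-0.12,"dz":0.08,"rx":0,"ry":0,"rz":0},{"gripper":0.7,"dx":0.008,"dy":-0.155,"dz":0.08,"rx":0,"ry":0,"rz":0},{"gripper":0.7,"dx":0.01,"dy":-0.19,"dz":0.075,"rx":0,"ry":0,"rz":0},{"gripper":0.7,"dx":0.01,"dy":-0.215,"dz":0.07,"rx":0,"ry":0,"rz":0}]' 40 &&
python3 -m jog '[{"gripper":0.7,"dx":0,"dy":-0.011,"dz":-0.02,"rx":0,"ry":0,"rz":0},{"gripper":0.7,"dx":0,"dy":-0.011,"dz":-0.04,"rx":0,"ry":0,"rz":0},{"gripper":0.7,"dx":0,"dy":-0.011,"dz":-0.06,"rx":0,"ry":0,"rz":0},{"gripper":0.7,"dx":0,"dy":-0.011,"dz":-0.07,"rx":0,"ry":0,"rz":0},{"gripper":0.7,"dx":0,"dy":-0.011,"dz":-0.074,"rx":0,"ry":0,"rz":0},{"gripper":0.7,"dx":0,"dy":-0.011,"dz":-0.076,"rx":0,"ry":0,"rz":0},{"gripper":0.7,"dx":0,"dy":-0.011,"dz":-0.076,"rx":0,"ry":0,"rz":0},{"gripper":0.7,"dx":0,"dy":-0.011,"dz":-0.076,"rx":0,"ry":0,"rz":0}]' 40; python3 s.py
```

```text
t: 5.4
eef_pos: [0.5943, -0.3178, 0.1364]
tool_rot: [-0.488, -0.511, -0.488, 0.512]
contact_force: [-0.1, -0.2, -2.8]
gripper_width: 0.511
t: 6.2
eef_pos: [0.5959, -0.3255, 0.0609]
tool_rot: [0.49, 0.511, 0.488, -0.51]
contact_force: [0.1, -0.7, -2.4]
gripper_width: 0.502
q [ 0.66  0.72 -0.37  1.66  0.32  0.83  0.11] jaw yaw -2.5 xaxis [ 0.002 -0.001 -1.   ] [ 0.5959 -0.3255  0.0609]
```

```bash
python3 -m jog '[{"gripper":0.7,"dx":0,"dy":0,"dz":-0.001,"rx":0,"ry":0,"rz":0},{"gripper":0.7,"dx":0,"dy":0,"dz":-0.0015,"rx":0,"ry":0,"rz":0},{"gripper":0.7,"dx":0,"dy":0,"dz":-0.0015,"rx":0,"ry":0,"rz":0}]' 40;
```

```text
t: 6.5
eef_pos: [0.596, -0.3258, 0.0606]
tool_rot: [0.489, 0.511, 0.488, -0.511]
contact_force: [-2.4, 2.3, 8.4]
gripper_width: 0.498
```

```bash
python3 -m jog '[{"gripper":0.4,"dx":0,"dy":0,"dz":0,"rx":0,"ry":0,"rz":0},{"gripper":0.2,"dx":0,"dy":0,"dz":0,"rx":0,"ry":0,"rz":0},{"gripper":0,"dx":0,"dy":0,"dz":0,"rx":0,"ry":0,"rz":0},{"gripper":0,"dx":0,"dy":0,"dz":0,"rx":0,"ry":0,"rz":0},{"gripper":0,"dx":0,"dy":0,"dz":0.02,"rx":0,"ry":0,"rz":0},{"gripper":0,"dx":0,"dy":0,"dz":0.06,"rx":0,"ry":0,"rz":0},{"gripper":0,"dx":0,"dy":0,"dz":0.1,"rx":0,"ry":0,"rz":0},{"gripper":0,"dx":0,"dy":0.02,"dz":0.14,"rx":0,"ry":0,"rz":0},{"gripper":0,"dx":-0.001,"dy":0.07,"dz":0.14,"rx":0,"ry":0,"rz":0}]' 40 &&
python3 -m jog '[{"gripper":0,"dx":-0.002,"dy":0.05,"dz":0,"rx":0,"ry":0,"rz":0},{"gripper":0,"dx":-0.004,"dy":0.1,"dz":0,"rx":0,"ry":0,"rz":0},{"gripper":0,"dx":-0.006,"dy":0.15,"dz":0,"rx":0,"ry":0,"rz":0},{"gripper":0,"dx":-0.006,"dy":0.2,"dz":0,"rx":0,"ry":0,"rz":0},{"gripper":0,"dx":-0.006,"dy":0.235,"dz":0,"rx":0,"ry":0,"rz":0},{"gripper":0,"dx":-0.006,"dy":0.2475,"dz":0,"rx":0,"ry":0,"rz":0},{"gripper":0,"dx":-0.006,"dy":0.2475,"dz":0,"rx":0,"ry":0,"rz":0},{"gripper":0,"dx":-0.006,"dy":0.2475,"dz":0,"rx":0,"ry":0,"rz":0}]' 40; python3 s.py; python3 - <<'E'
from h import *
c=read_camera("scene");P=cloud(c)
for d in cut_out("scene","oil"):
    p=P[d["mask"]];print(d["conf"],np.nanmin(p,0),np.nanmax(p,0))
E
```

```text
t: 7.4
eef_pos: [0.5968, -0.2617, 0.2049]
tool_rot: [0.491, 0.514, 0.482, -0.512]
contact_force: [1.6, 0.5, -0.6]
gripper_width: 1.003
t: 8.2
eef_pos: [0.5883, -0.01, 0.1985]
tool_rot: [-0.489, -0.511, -0.488, 0.512]
contact_force: [-0.2, 0.3, 0.8]
gripper_width: 0.996
q [ 0.3   0.44 -0.5   1.79  0.25  0.98 -0.35] jaw yaw -2.62 xaxis [-0.    -0.001 -1.   ] [ 0.5883 -0.01    0.1985]
0.72 [ 0.48191039 -0.20776031  0.0040152 ] [ 0.51294258 -0.16537553  0.10319629]
0.71 [ 0.48398861 -0.38307462 -0.00080136] [ 0.62142494 -0.29257689  0.10931359]
0.45 [ 0.60957762 -0.03747367  0.00671105] [0.69439396 0.07933961 0.03818721]
```

```bash
python3 -m jog '[{"gripper":0,"dx":0,"dy":0.001,"dz":-0.03,"rx":0,"ry":0,"rz":0},{"gripper":0,"dx":0,"dy":0.001,"dz":-0.06,"rx":0,"ry":0,"rz":0},{"gripper":0,"dx":0,"dy":0.001,"dz":-0.085,"rx":0,"ry":0,"rz":0},{"gripper":0,"dx":0,"dy":0.001,"dz":-0.1,"rx":0,"ry":0,"rz":0},{"gripper":0,"dx":0,"dy":0.001,"dz":-0.104,"rx":0,"ry":0,"rz":0},{"gripper":0.3,"dx":0,"dy":0.001,"dz":-0.104,"rx":0,"ry":0,"rz":0},{"gripper":0.4,"dx":0,"dy":0.001,"dz":-0.104,"rx":0,"ry":0,"rz":0},{"gripper":0.5,"dx":0,"dy":0.001,"dz":-0.104,"rx":0,"ry":0,"rz":0},{"gripper":0.6,"dx":0,"dy":0.001,"dz":-0.104,"rx":0,"ry":0,"rz":0},{"gripper":0.6,"dx":0,"dy":0.001,"dz":-0.104,"rx":0,"ry":0,"rz":0}]' 50 && python3 -m jog '[{"gripper":0.6,"dx":0,"dy":0,"dz":0,"rx":0,"ry":0,"rz":0},{"gripper":0.6,"dx":0,"dy":0,"dz":0,"rx":0,"ry":0,"rz":0}]' 50; python3 s.py
```

```text
t: 9.3
eef_pos: [0.5896, -0.0071, 0.0964]
tool_rot: [0.49, 0.512, 0.488, -0.51]
contact_force: [1.5, -0.5, 6.0]
gripper_width: 0.594
t: 9.5
eef_pos: [0.5896, -0.0071, 0.0964]
tool_rot: [0.49, 0.512, 0.488, -0.51]
contact_force: [1.0, -0.7, 7.1]
gripper_width: 0.589
q [ 0.25  0.56 -0.45  1.86  0.34  0.79 -0.43] jaw yaw -2.54 xaxis [ 0.003 -0.    -1.   ] [ 0.5896 -0.0071  0.0964]
```

```bash
python3 -m jog '[{"gripper":0.6,"dx":0,"dy":0,"dz":0.01,"rx":0,"ry":0,"rz":0},{"gripper":0.6,"dx":0,"dy":0,"dz":0.03,"rx":0,"ry":0,"rz":0},{"gripper":0.6,"dx":0,"dy":0,"dz":0.06,"rx":0,"ry":0,"rz":0},{"gripper":0.6,"dx":0,"dy":0,"dz":0.09,"rx":0,"ry":0,"rz":0},{"gripper":0.6,"dx":0,"dy":-0.02,"dz":0.115,"rx":0,"ry":0,"rz":0},{"gripper":0.6,"dx":-0.01,"dy":-0.05,"dz":0.13,"rx":0,"ry":0,"rz":0},{"gripper":0.6,"dx":-0.02,"dy":-0.085,"dz":0.13,"rx":0,"ry":0,"rz":0},{"gripper":0.6,"dx":-0.03,"dy":-0.12,"dz":0.13,"rx":0,"ry":0,"rz":0},{"gripper":0.6,"dx":-0.04,"dy":-0.16,"dz":0.13,"rx":0,"ry":0,"rz":0},{"gripper":0.6,"dx":-0.05,"dy":-0.2,"dz":0.13,"rx":0,"ry":0,"rz":0}]' 50 &&
python3 -m jog '[{"gripper":0.6,"dx":-0.01,"dy":-0.04,"dz":0,"rx":0,"ry":0,"rz":0},{"gripper":0.6,"dx":-0.025,"dy":-0.075,"dz":0,"rx":0,"ry":0,"rz":0},{"gripper":0.6,"dx":-0.035,"dy":-0.1,"dz":-0.005,"rx":0,"ry":0,"rz":0},{"gripper":0.6,"dx":-0.0425,"dy":-0.108,"dz":-0.03,"rx":0,"ry":0,"rz":0},{"gripper":0.6,"dx":-0.0425,"dy":-0.108,"dz":-0.06,"rx":0,"ry":0,"rz":0},{"gripper":0.6,"dx":-0.0425,"dy":-0.108,"dz":-0.09,"rx":0,"ry":0,"rz":0},{"gripper":0.6,"dx":-0.0425,"dy":-0.108,"dz":-0.115,"rx":0,"ry":0,"rz":0},{"gripper":0.6,"dx":-0.0425,"dy":-0.108,"dz":-0.13,"rx":0,"ry":0,"rz":0},{"gripper":0.6,"dx":-0.0425,"dy":-0.108,"dz":-0.135,"rx":0,"ry":0,"rz":0},{"gripper":0.6,"dx":-0.0425,"dy":-0.108,"dz":-0.136,"rx":0,"ry":0,"rz":0}]' 50 &&
python3 -m jog '[{"gripper":0.6,"dx":0,"dy":0,"dz":-0.001,"rx":0,"ry":0,"rz":0},{"gripper":0.6,"dx":0,"dy":0,"dz":-0.0015,"rx":0,"ry":0,"rz":0},{"gripper":0.6,"dx":0,"dy":0,"dz":-0.0015,"rx":0,"ry":0,"rz":0}]' 50; python3 s.py
```

```text
t: 10.5
eef_pos: [0.5369, -0.2082, 0.2249]
tool_rot: [-0.489, -0.511, -0.489, 0.511]
contact_force: [1.2, -0.8, -2.2]
gripper_width: 0.592
t: 11.5
eef_pos: [0.4956, -0.315, 0.0894]
tool_rot: [-0.489, -0.511, -0.489, 0.511]
contact_force: [-0.8, 0.6, 0.4]
gripper_width: 0.591
t: 11.8
eef_pos: [0.4958, -0.3152, 0.0893]
tool_rot: [-0.489, -0.511, -0.489, 0.511]
contact_force: [-4.6, 2.4, 8.9]
gripper_width: 0.595
q [ 0.74  0.56 -0.37  1.88  0.28  0.76  0.17] jaw yaw -2.54 xaxis [ 0.    -0.001 -1.   ] [ 0.4958 -0.3152  0.0893]
```

```bash
python3 -m jog '[{"gripper":0.4,"dx":0,"dy":0,"dz":0,"rx":0,"ry":0,"rz":0},{"gripper":0.2,"dx":0,"dy":0,"dz":0,"rx":0,"ry":0,"rz":0},{"gripper":0,"dx":0,"dy":0,"dz":0,"rx":0,"ry":0,"rz":0},{"gripper":0,"dx":0,"dy":0,"dz":0,"rx":0,"ry":0,"rz":0},{"gripper":0,"dx":0,"dy":0,"dz":0.02,"rx":0,"ry":0,"rz":0},{"gripper":0,"dx":0,"dy":0,"dz":0.06,"rx":0,"ry":0,"rz":0},{"gripper":0,"dx":0,"dy":0,"dz":0.1,"rx":0,"ry":0,"rz":0},{"gripper":0,"dx":0.01,"dy":0.02,"dz":0.11,"rx":0,"ry":0,"rz":0},{"gripper":0,"dx":0.02,"dy":0.065,"dz":0.11,"rx":0,"ry":0,"rz":0},{"gripper":0,"dx":0.03,"dy":0.11,"dz":0.11,"rx":0,"ry":0,"rz":0}]' 50 &&
python3 -m jog '[{"gripper":0,"dx":0.015,"dy":0.045,"dz":0,"rx":0,"ry":0,"rz":0},{"gripper":0,"dx":0.03,"dy":0.09,"dz":0,"rx":0,"ry":0,"rz":0},{"gripper":0,"dx":0.045,"dy":0.135,"dz":0,"rx":0,"ry":0,"rz":0},{"gripper":0,"dx":0.055,"dy":0.18,"dz":0,"rx":0,"ry":0,"rz":0},{"gripper":0,"dx":0.065,"dy":0.225,"dz":0,"rx":0,"ry":0,"rz":0},{"gripper":0,"dx":0.0685,"dy":0.27,"dz":0,"rx":0,"ry":0,"rz":0},{"gripper":0,"dx":0.0685,"dy":0.2915,"dz":0,"rx":0,"ry":0,"rz":0},{"gripper":0,"dx":0.0685,"dy":0.2915,"dz":0,"rx":0,"ry":0,"rz":0},{"gripper":0,"dx":0.0685,"dy":0.2915,"dz":0,"rx":0,"ry":0,"rz":0}]' 50; python3 s.py; python3 - <<'E'
from h import *
c=read_camera("scene");P=cloud(c)
cv2.imwrite("pics/d1.png",cv2.resize(c["pixels"][150:300,100:460],(800,333),interpolation=cv2.INTER_CUBIC))
E
```

```text
t: 12.8
eef_pos: [0.5264, -0.205, 0.1982]
tool_rot: [0.489, 0.512, 0.487, -0.511]
contact_force: [0.6, 0.5, -1.1]
gripper_width: 1.003
t: 13.7
eef_pos: [0.5942, 0.0863, 0.1972]
tool_rot: [-0.489, -0.511, -0.489, 0.511]
contact_force: [0.2, -0.4, 0.8]
gripper_width: 1.003
q [ 0.14  0.46 -0.52  1.76  0.27  0.99 -0.52] jaw yaw -2.47 xaxis [ 0. -0. -1.] [0.5942 0.0863 0.1972]
```

View pics/d1.png

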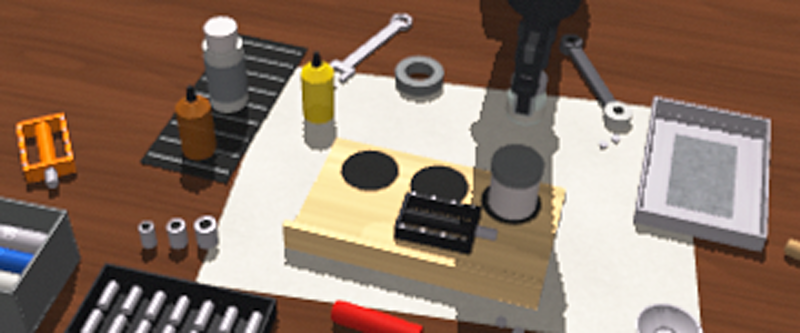

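The oil (195,125) and the can (222,65) stand upright on the mat. The tub at (515,185) is next.

```bash
python3 -m jog '[{"gripper":0,"dx":0.001,"dy":0,"dz":-0.03,"rx":0,"ry":0,"rz":0},{"gripper":0,"dx":0.001,"dy":0,"dz":-0.065,"rx":0,"ry":0,"rz":0},{"gripper":0,"dx":0.001,"dy":0,"dz":-0.095,"rx":0,"ry":0,"rz":0},{"gripper":0,"dx":0.001,"dy":0,"dz":-0.12,"rx":0,"ry":0,"rz":0},{"gripper":0,"dx":0.001,"dy":0,"dz":-0.13,"rx":0,"ry":0,"rz":0},{"gripper":0,"dx":0.001,"dy":0,"dz":-0.13,"rx":0,"ry":0,"rz":0},{"gripper":0.2,"dx":0.001,"dy":0,"dz":-0.13,"rx":0,"ry":0,"rz":0},{"gripper":0.3,"dx":0.001,"dy":0,"dz":-0.13,"rx":0,"ry":0,"rz":0},{"gripper":0.4,"dx":0.001,"dy":0,"dz":-0.13,"rx":0,"ry":0,"rz":0},{"gripper":0.5,"dx":0.001,"dy":0,"dz":-0.13,"rx":0,"ry":0,"rz":0}]' 50 && python3 -m jog '[{"gripper":0.5,"dx":0,"dy":0,"dz":0,"rx":0,"ry":0,"rz":0},{"gripper":0.5,"dx":0,"dy":0,"dz":0,"rx":0,"ry":0,"rz":0},{"gripper":0.5,"dx":0,"dy":0,"dz":0,"rx":0,"ry":0,"rz":0}]' 50; python3 s.py
```

```text
t: 14.75
eef_pos: [0.5964, 0.0863, 0.0691]
tool_rot: [0.49, 0.512, 0.488, -0.51]
contact_force: [-1.6, -2.1, 6.7]
gripper_width: 0.706
t: 15.05
eef_pos: [0.5964, 0.0863, 0.0691]
tool_rot: [0.49, 0.512, 0.488, -0.51]
contact_force: [-0.5, -0.6, 6.5]
gripper_width: 0.71
q [ 0.09  0.62 -0.45  1.84  0.38  0.76 -0.61] jaw yaw -2.55 xaxis [ 0.003 -0.    -1.   ] [0.5964 0.0863 0.0691]
```

```bash
python3 -m jog '[{"gripper":0.5,"dx":0,"dy":0,"dz":0.01,"rx":0,"ry":0,"rz":0},{"gripper":0.5,"dx":0,"dy":0,"dz":0.03,"rx":0,"ry":0,"rz":0},{"gripper":0.5,"dx":0,"dy":0,"dz":0.06,"rx":0,"ry":0,"rz":0},{"gripper":0.5,"dx":0,"dy":0,"dz":0.09,"rx":0,"ry":0,"rz":0},{"gripper":0.5,"dx":0,"dy":-0.02,"dz":0.115,"rx":0,"ry":0,"rz":0},{"gripper":0.5,"dx":-0.02,"dy":-0.05,"dz":0.13,"rx":0,"ry":0,"rz":0},{"gripper":0.5,"dx":-0.04,"dy":-0.085,"dz":0.13,"rx":0,"ry":0,"rz":0},{"gripper":0.5,"dx":-0.06,"dy":-0.12,"dz":0.13,"rx":0,"ry":0,"rz":0},{"gripper":0.5,"dx":-0.08,"dy":-0.16,"dz":0.13,"rx":0,"ry":0,"rz":0},{"gripper":0.5,"dx":-0.1,"dy":-0.2,"dz":0.13,"rx":0,"ry":0,"rz":0}]' 50 &&
python3 -m jog '[{"gripper":0.5,"dx":-0.02,"dy":-0.04,"dz":0,"rx":0,"ry":0,"rz":0},{"gripper":0.5,"dx":-0.04,"dy":-0.08,"dz":0,"rx":0,"ry":0,"rz":0},{"gripper":0.5,"dx":-0.06,"dy":-0.12,"dz":0,"rx":0,"ry":0,"rz":0},{"gripper":0.5,"dx":-0.08,"dy":-0.155,"dz":0,"rx":0,"ry":0,"rz":0},{"gripper":0.5,"dx":-0.095,"dy":-0.18,"dz":0,"rx":0,"ry":0,"rz":0},{"gripper":0.5,"dx":-0.1,"dy":-0.195,"dz":-0.01,"rx":0,"ry":0,"rz":0},{"gripper":0.5,"dx":-0.1,"dy":-0.195,"dz":-0.04,"rx":0,"ry":0,"rz":0},{"gripper":0.5,"dx":-0.1,"dy":-0.195,"dz":-0.07,"rx":0,"ry":0,"rz":0},{"gripper":0.5,"dx":-0.1,"dy":-0.195,"dz":-0.1,"rx":0,"ry":0,"rz":0},{"gripper":0.5,"dx":-0.1,"dy":-0.195,"dz":-0.12,"rx":0,"ry":0,"rz":0}]' 50 &&
python3 -m jog '[{"gripper":0.5,"dx":0,"dy":0,"dz":-0.01,"rx":0,"ry":0,"rz":0},{"gripper":0.5,"dx":0,"dy":0,"dz":-0.015,"rx":0,"ry":0,"rz":0},{"gripper":0.5,"dx":0,"dy":0,"dz":-0.0165,"rx":0,"ry":0,"rz":0},{"gripper":0.5,"dx":0,"dy":0,"dz":-0.0165,"rx":0,"ry":0,"rz":0},{"gripper":0.5,"dx":0,"dy":0,"dz":-0.0165,"rx":0,"ry":0,"rz":0}]' 50; python3 s.py
```

```text
t: 16.05
eef_pos: [0.494, -0.1147, 0.198]
tool_rot: [0.489, 0.511, 0.489, -0.511]
contact_force: [1.1, -1.0, -2.5]
gripper_width: 0.706
t: 17.05
eef_pos: [0.3951, -0.3071, 0.0752]
tool_rot: [0.488, 0.511, 0.49, -0.51]
contact_force: [0.1, 0.2, -2.4]
gripper_width: 0.709
t: 17.55
eef_pos: [0.3955, -0.3079, 0.0621]
tool_rot: [-0.489, -0.511, -0.489, 0.511]
contact_force: [-3.1, 3.5, 6.7]
gripper_width: 0.709
q [ 0.81  0.49 -0.33  2.09  0.27  0.6   0.24] jaw yaw -2.49 xaxis [-0.  0. -1.] [ 0.3955 -0.3079  0.0621]
```

```bash
python3 -m jog '[{"gripper":0.3,"dx":0,"dy":0,"dz":0,"rx":0,"ry":0,"rz":0},{"gripper":0.1,"dx":0,"dy":0,"dz":0,"rx":0,"ry":0,"rz":0},{"gripper":0,"dx":0,"dy":0,"dz":0,"rx":0,"ry":0,"rz":0},{"gripper":0,"dx":0,"dy":0,"dz":0,"rx":0,"ry":0,"rz":0},{"gripper":0,"dx":0,"dy":0,"dz":0.02,"rx":0,"ry":0,"rz":0},{"gripper":0,"dx":0,"dy":0,"dz":0.06,"rx":0,"ry":0,"rz":0},{"gripper":0,"dx":0,"dy":0,"dz":0.1,"rx":0,"ry":0,"rz":0},{"gripper":0,"dx":0.01,"dy":0.02,"dz":0.14,"rx":0,"ry":0,"rz":0},{"gripper":0,"dx":0.03,"dy":0.05,"dz":0.14,"rx":0,"ry":0,"rz":0}]' 50; python3 s.py; python3 - <<'E'
from h import *
def rect(s):
    a=cv2.minAreaRect(s[:,:2].astype(np.float32)); return [np.round(x,4) for x in a]
for n in("scene","top"):
    c=read_camera(n);P=cloud(c);p=P.reshape(-1,3);p=p[~np.isnan(p[:,0])]
    s=p[(abs(p[:,0]-.662)<.05)&(abs(p[:,1]-.015)<.085)&(p[:,2]>.016)&(p[:,2]<.05)]
    cage=s[s[:,2]>.026]
    print(n,"pedal all",rect(s),"z",np.percentile(s[:,2],[5,95]).round(4))
    h,e=np.histogram(s[:,1],bins=np.arange(-.06,.1,.005));print(dict(zip(e.round(3),h)))
    h,e=np.histogram(s[:,0],bins=np.arange(.61,.72,.004));print(dict(zip(e.round(3),h)))
    for l in("can","tub","oil"):
        for d in cut_out(n,l)[:2]:
            q=P[d["mask"]]; print(l,round(d["conf"],2),np.nanpercentile(q,2,0).round(3),np.nanpercentile(q,98,0).round(3))
E
```

```text
t: 18.45
eef_pos: [0.4273, -0.2616, 0.2061]
tool_rot: [0.491, 0.513, 0.484, -0.512]
contact_force: [1.7, -0.0, -0.4]
gripper_width: 1.003
q [ 0.8   0.27 -0.43  1.99  0.15  0.9   0.24] jaw yaw -2.83 xaxis [ 0.008 -0.006 -1.   ] [ 0.4273 -0.2616  0.2061]
scene pedal all [array([0.6622, 0.0214]), array([0.1162, 0.0669]), np.float64(87.3315)] z [0.0175 0.0349]
{np.float64(-0.06): np.int64(0), np.float64(-0.055): np.int64(0), np.float64(-0.05): np.int64(0), np.float64(-0.045): np.int64(0), np.float64(-0.04): np.int64(13), np.float64(-0.035): np.int64(44), np.float64(-0.03): np.int64(42), np.float64(-0.025): np.int64(40), np.float64(-0.02): np.int64(37), np.float64(-0.015): np.int64(37), np.float64(-0.01): np.int64(37), np.float64(-0.005): np.int64(39), np.float64(-0.0): np.int64(38), np.float64(0.005): np.int64(35), np.float64(0.01): np.int64(37), np.float64(0.015): np.int64(39), np.float64(0.02): np.int64(37), np.float64(0.025): np.int64(40), np.float64(0.03): np.int64(39), np.float64(0.035): np.int64(40), np.float64(0.04): np.int64(37), np.float64(0.045): np.int64(38), np.float64(0.05):
[... 2816 characters left out ...]
.65): np.int64(60), np.float64(0.654): np.int64(68), np.float64(0.658): np.int64(59), np.float64(0.662): np.int64(61), np.float64(0.666): np.int64(38), np.float64(0.67): np.int64(12), np.float64(0.674): np.int64(8), np.float64(0.678): np.int64(8), np.float64(0.682): np.int64(58), np.float64(0.686): np.int64(57), np.float64(0.69): np.int64(8), np.float64(0.694): np.int64(0), np.float64(0.698): np.int64(0), np.float64(0.702): np.int64(1), np.float64(0.706): np.int64(1), np.float64(0.71): np.int64(0), np.float64(0.714): np.int64(0)}
can 0.21 [ 0.354 -0.108  0.001] [ 0.417 -0.047  0.025]
oil 0.68 [ 0.574 -0.342  0.003] [ 0.62  -0.301  0.107]
oil 0.67 [ 0.466 -0.213  0.013] [ 0.504 -0.173  0.101]
```

```bash
python3 -m jog '[{"gripper":0.1,"dx":0.035,"dy":0.035,"dz":0,"rx":0,"ry":0,"rz":0},{"gripper":0.1,"dx":0.07,"dy":0.07,"dz":0,"rx":0,"ry":0,"rz":0},{"gripper":0.1,"dx":0.105,"dy":0.105,"dz":0,"rx":0,"ry":0,"rz":0},{"gripper":0.1,"dx":0.14,"dy":0.14,"dz":0,"rx":0,"ry":0,"rz":0},{"gripper":0.1,"dx":0.175,"dy":0.175,"dz":0,"rx":0,"ry":0,"rz":0},{"gripper":0.1,"dx":0.205,"dy":0.21,"dz":0,"rx":0,"ry":0,"rz":0},{"gripper":0.1,"dx":0.225,"dy":0.245,"dz":0,"rx":0,"ry":0,"rz":0},{"gripper":0.1,"dx":0.235,"dy":0.264,"dz":0,"rx":0,"ry":0,"rz":0},{"gripper":0.1,"dx":0.235,"dy":0.264,"dz":0,"rx":0,"ry":0,"rz":0},{"gripper":0.1,"dx":0.235,"dy":0.264,"dz":0,"rx":0,"ry":0,"rz":0}]' 50; python3 s.py
```

```text
t: 19.85
eef_pos: [0.6599, 0.0045, 0.1998]
tool_rot: [-0.489, -0.51, -0.489, 0.512]
contact_force: [0.1, -0.8, -0.1]
gripper_width: 0.903
q [ 0.24  0.55 -0.48  1.61  0.28  1.05 -0.37] jaw yaw -2.55 xaxis [-0.001 -0.001 -1.   ] [0.6599 0.0045 0.1998]
```

```bash
python3 -m jog '[{"gripper":0.1,"dx":0.001,"dy":0.001,"dz":-0.035,"rx":0,"ry":0,"rz":0},{"gripper":0.1,"dx":0.001,"dy":0.001,"dz":-0.07,"rx":0,"ry":0,"rz":0},{"gripper":0.1,"dx":0.001,"dy":0.001,"dz":-0.1,"rx":0,"ry":0,"rz":0},{"gripper":0.1,"dx":0.001,"dy":0.001,"dz":-0.125,"rx":0,"ry":0,"rz":0},{"gripper":0.1,"dx":0.001,"dy":0.001,"dz":-0.145,"rx":0,"ry":0,"rz":0},{"gripper":0.1,"dx":0.001,"dy":0.001,"dz":-0.157,"rx":0,"ry":0,"rz":0},{"gripper":0.1,"dx":0.001,"dy":0.001,"dz":-0.163,"rx":0,"ry":0,"rz":0},{"gripper":0.1,"dx":0.001,"dy":0.001,"dz":-0.165,"rx":0,"ry":0,"rz":0}]' 50 && python3 -m jog '[{"gripper":0.2,"dx":0,"dy":0,"dz":0,"rx":0,"ry":0,"rz":0},{"gripper":0.3,"dx":0,"dy":0,"dz":0,"rx":0,"ry":0,"rz":0},{"gripper":0.4,"dx":0,"dy":0,"dz":0,"rx":0,"ry":0,"rz":0},{"gripper":0.5,"dx":0,"dy":0,"dz":0,"rx":0,"ry":0,"rz":0},{"gripper":0.5,"dx":0,"dy":0,"dz":0,"rx":0,"ry":0,"rz":0},{"gripper":0.5,"dx":0,"dy":0,"dz":0,"rx":0,"ry":0,"rz":0},{"gripper":0.5,"dx":0,"dy":0,"dz":0,"rx":0,"ry":0,"rz":0}]' 50; python3 s.py
```

```text
t: 20.65
eef_pos: [0.6611, 0.0053, 0.0356]
tool_rot: [-0.489, -0.511, -0.488, 0.511]
contact_force: [0.4, -0.4, 0.2]
gripper_width: 0.899
t: 21.35
eef_pos: [0.6621, 0.0063, 0.0374]
tool_rot: [0.489, 0.511, 0.488, -0.51]
contact_force: [-1.1, -0.0, 5.6]
gripper_width: 0.686
q [ 0.18  0.74 -0.41  1.7   0.39  0.78 -0.46] jaw yaw -2.53 xaxis [ 0.002 -0.    -1.   ] [0.6621 0.0063 0.0374]
```

```bash
python3 -m jog '[{"gripper":0.5,"dx":0,"dy":0,"dz":0.01,"rx":0,"ry":0,"rz":0},{"gripper":0.5,"dx":0,"dy":0,"dz":0.03,"rx":0,"ry":0,"rz":0},{"gripper":0.5,"dx":0,"dy":0,"dz":0.06,"rx":0,"ry":0,"rz":0},{"gripper":0.5,"dx":-0.01,"dy":0.01,"dz":0.09,"rx":0,"ry":0,"rz":6},{"gripper":0.5,"dx":-0.025,"dy":0.035,"dz":0.1,"rx":0,"ry":0,"rz":13},{"gripper":0.5,"dx":-0.04,"dy":0.065,"dz":0.1,"rx":0,"ry":0,"rz":20},{"gripper":0.5,"dx":-0.06,"dy":0.095,"dz":0.1,"rx":0,"ry":0,"rz":27},{"gripper":0.5,"dx":-0.08,"dy":0.13,"dz":0.1,"rx":0,"ry":0,"rz":34},{"gripper":0.5,"dx":-0.1,"dy":0.165,"dz":0.1,"rx":0,"ry":0,"rz":41},{"gripper":0.5,"dx":-0.12,"dy":0.2,"dz":0.1,"rx":0,"ry":0,"rz":48}]' 50 &&
python3 -m jog '[{"gripper":0.5,"dx":-0.02,"dy":0.035,"dz":0,"rx":0,"ry":0,"rz":7},{"gripper":0.5,"dx":-0.04,"dy":0.065,"dz":0,"rx":0,"ry":0,"rz":14},{"gripper":0.5,"dx":-0.055,"dy":0.09,"dz":0,"rx":0,"ry":0,"rz":21},{"gripper":0.5,"dx":-0.062,"dy":0.106,"dz":0,"rx":0,"ry":0,"rz":28},{"gripper":0.5,"dx":-0.062,"dy":0.106,"dz":0,"rx":0,"ry":0,"rz":35},{"gripper":0.5,"dx":-0.062,"dy":0.106,"dz":0,"rx":0,"ry":0,"rz":41},{"gripper":0.5,"dx":-0.062,"dy":0.106,"dz":-0.02,"rx":0,"ry":0,"rz":41},{"gripper":0.5,"dx":-0.062,"dy":0.106,"dz":-0.04,"rx":0,"ry":0,"rz":41},{"gripper":0.5,"dx":-0.062,"dy":0.106,"dz":-0.06,"rx":0,"ry":0,"rz":41}]' 50; python3 s.py
```

```text
t: 22.35
eef_pos: [0.5401, 0.2073, 0.1363]
tool_rot: [0.655, 0.266, 0.655, -0.266]
contact_force: [0.1, -0.4, -3.1]
gripper_width: 0.683
t: 23.25
eef_pos: [0.4794, 0.312, 0.0756]
tool_rot: [0.707, 0.022, 0.706, -0.022]
contact_force: [0.1, 0.5, -2.4]
gripper_width: 0.685
q [-0.08  0.68 -0.82  1.9   0.65  0.85  0.27] jaw yaw 86.45 xaxis [ 0.001 -0.    -1.   ] [0.4794 0.312  0.0756]
```

Lower it to the floor (total about -107 mm), checking the force.

```bash
python3 -m jog '[{"gripper":0.5,"dx":0,"dy":0,"dz":-0.02,"rx":0,"ry":0,"rz":0},{"gripper":0.5,"dx":0,"dy":0,"dz":-0.035,"rx":0,"ry":0,"rz":0},{"gripper":0.5,"dx":0,"dy":0,"dz":-0.043,"rx":0,"ry":0,"rz":0},{"gripper":0.5,"dx":0,"dy":0,"dz":-0.0465,"rx":0,"ry":0,"rz":0},{"gripper":0.5,"dx":0,"dy":0,"dz":-0.047,"rx":0,"ry":0,"rz":0},{"gripper":0.5,"dx":0,"dy":0,"dz":-0.047,"rx":0,"ry":0,"rz":0}]' 50; python3 s.py
```

```text
t: 23.85
eef_pos: [0.4788, 0.3119, 0.0303]
tool_rot: [0.707, 0.021, 0.707, -0.023]
contact_force: [-4.6, -4.9, 11.2]
gripper_width: 0.685
q [-0.12  0.74 -0.76  1.91  0.72  0.79  0.22] jaw yaw 86.47 xaxis [ 0.    -0.002 -1.   ] [0.4788 0.3119 0.0303]
```

Seated. I'll release, lift and look.

```bash
python3 -m jog '[{"gripper":0.4,"dx":0,"dy":0,"dz":0,"rx":0,"ry":0,"rz":0},{"gripper":0.2,"dx":0,"dy":0,"dz":0,"rx":0,"ry":0,"rz":0},{"gripper":0.1,"dx":0,"dy":0,"dz":0,"rx":0,"ry":0,"rz":0},{"gripper":0,"dx":0,"dy":0,"dz":0,"rx":0,"ry":0,"rz":0},{"gripper":0,"dx":0,"dy":0,"dz":0.02,"rx":0,"ry":0,"rz":0},{"gripper":0,"dx":0,"dy":0,"dz":0.06,"rx":0,"ry":0,"rz":0},{"gripper":0,"dx":0,"dy":0,"dz":0.1,"rx":0,"ry":0,"rz":0},{"gripper":0,"dx":0,"dy":0,"dz":0.14,"rx":0,"ry":0,"rz":0},{"gripper":0,"dx":0.01,"dy":-0.035,"dz":0.175,"rx":0,"ry":0,"rz":-8},{"gripper":0,"dx":0.02,"dy":-0.07,"dz":0.175,"rx":0,"ry":0,"rz":-16}]' 50;
python3 -m jog '[{"gripper":0,"dx":0,"dy":-0.04,"dz":0,"rx":0,"ry":0,"rz":-8},{"gripper":0,"dx":0,"dy":-0.08,"dz":0,"rx":0,"ry":0,"rz":-16},{"gripper":0,"dx":0,"dy":-0.12,"dz":0,"rx":0,"ry":0,"rz":-24},{"gripper":0,"dx":0,"dy":-0.16,"dz":0,"rx":0,"ry":0,"rz":-32},{"gripper":0,"dx":0,"dy":-0.2,"dz":0,"rx":0,"ry":0,"rz":-40},{"gripper":0,"dx":0,"dy":-0.24,"dz":0,"rx":0,"ry":0,"rz":-48},{"gripper":0,"dx":0,"dy":-0.24,"dz":0,"rx":0,"ry":0,"rz":-56},{"gripper":0,"dx":0,"dy":-0.24,"dz":0,"rx":0,"ry":0,"rz":-64},{"gripper":0,"dx":0,"dy":-0.24,"dz":0,"rx":0,"ry":0,"rz":-72},{"gripper":0,"dx":0,"dy":-0.24,"dz":0,"rx":0,"ry":0,"rz":-73}]' 50; python3 s.py; python3 - <<'E'
from h import *
from scipy.optimize import least_squares
def rect(s):
    a=cv2.minAreaRect(s[:,:2].astype(np.float32)); return [np.round(x,4) for x in a]
for n in("scene","top"):
    c=read_camera(n);P=cloud(c);p=P.reshape(-1,3);p=p[~np.isnan(p[:,0])]
    s=p[(abs(p[:,0]-.479)<.085)&(abs(p[:,1]-.312)<.05)&(p[:,2]>.016)&(p[:,2]<.04)]
    print(n,"pedal",rect(s),"z",np.percentile(s[:,2],[5,50,95]).round(4))
    m=c["pixels"]
    f=p[(abs(p[:,0]-.479)<.14)&(abs(p[:,1]-.312)<.1)&(p[:,2]>.014)&(p[:,2]<.035)]; print("tray",rect(f))
    for l,x,y,r,z0,z1 in(("oil",.597,-.32,.022,.02,.07),("can",.497,-.315,.026,.02,.09),("tub",.396,-.309,.031,.06,.066)):
        s=p[(np.hypot(p[:,0]-x,p[:,1]-y)<.042)&(p[:,2]>z0)&(p[:,2]<z1)]
        print(l,len(s),least_squares(lambda v:np.hypot(s[:,0]-v[0],s[:,1]-v[1])-r,(x,y),loss="soft_l1",f_scale=.002).x.round(4))
    if n=="top":cv2.imwrite("pics/e1.png",cv2.resize(m[120:300,70:470],(800,360),interpolation=cv2.INTER_CUBIC))
E
```

```text
t: 24.85
eef_pos: [0.501, 0.2451, 0.2089]
tool_rot: [0.699, 0.123, 0.694, -0.118]
contact_force: [0.9, 0.6, -1.2]
gripper_width: 1.001
t: 25.85
eef_pos: [0.4993, 0.0025, 0.2039]
tool_rot: [0.489, 0.511, 0.488, -0.511]
contact_force: [0.7, 0.6, -0.6]
gripper_width: 0.999
q [ 0.38  0.3  -0.6   1.98  0.21  0.92 -0.37] jaw yaw -2.63 xaxis [ 0.001 -0.    -1.   ] [0.4993 0.0025 0.2039]
scene pedal [array([0.4672, 0.3159]), array([0.0601, 0.121 ]), np.float64(87.2306)] z [0.0175 0.0243 0.0286]
tray [array([0.4791, 0.3114]), array([0.2398, 0.1845]), np.float64(4.2238)]
oil 211 [ 0.5946 -0.3167]
can 335 [ 0.495 -0.313]
tub 32 [ 0.3927 -0.3051]
top pedal [array([0.4662, 0.3095]), array([0.0621, 0.1157]), np.float64(86.9695)] z [0.0173 0.0229 0.0289]
tray [array([0.4812, 0.3112]), array([0.2422, 0.1835]), np.float64(5.1793)]
oil 78 [ 0.5954 -0.3227]
can 112 [ 0.4949 -0.3189]
tub 12 [ 0.3942 -0.3118]
```

View pics/e1.png

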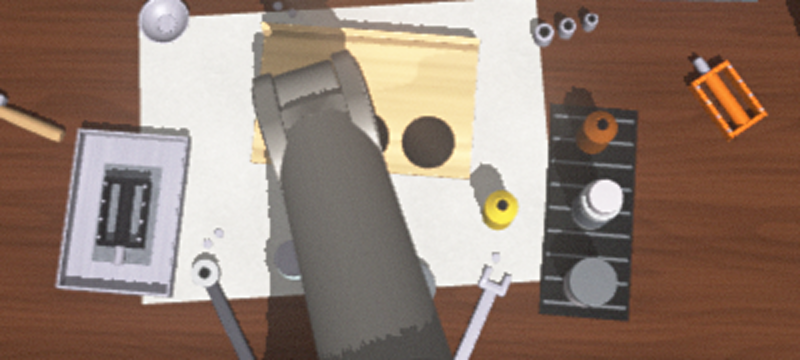

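The pedal lies flat at about (.479,.313), against the tray at (.479,.312), with a matching long axis. In e1 all three containers stand on the mat: oil (600,128), can (600,205) and tub (590,282). Now I'll return the tub.

```bash
python3 -m jog '[{"gripper":0,"dx":-0.01,"dy":-0.045,"dz":0,"rx":0,"ry":0,"rz":0},{"gripper":0,"dx":-0.025,"dy":-0.09,"dz":0,"rx":0,"ry":0,"rz":0},{"gripper":0,"dx":-0.04,"dy":-0.135,"dz":0,"rx":0,"ry":0,"rz":0},{"gripper":0,"dx":-0.055,"dy":-0.18,"dz":0,"rx":0,"ry":0,"rz":0},{"gripper":0,"dx":-0.07,"dy":-0.22,"dz":0,"rx":0,"ry":0,"rz":0},{"gripper":0,"dx":-0.085,"dy":-0.26,"dz":0,"rx":0,"ry":0,"rz":0},{"gripper":0,"dx":-0.1,"dy":-0.295,"dz":0,"rx":0,"ry":0,"rz":0},{"gripper":0,"dx":-0.103,"dy":-0.3105,"dz":0,"rx":0,"ry":0,"rz":0},{"gripper":0,"dx":-0.103,"dy":-0.3105,"dz":0,"rx":0,"ry":0,"rz":0},{"gripper":0,"dx":-0.103,"dy":-0.3105,"dz":0,"rx":0,"ry":0,"rz":0}]' 50; python3 s.py
```

```text
t: 26.95
eef_pos: [0.3969, -0.307, 0.2036]
tool_rot: [0.489, 0.511, 0.49, -0.51]
contact_force: [0.3, 0.7, 0.4]
gripper_width: 1.001
q [ 0.91  0.28 -0.44  1.99  0.15  0.9   0.35] jaw yaw -2.39 xaxis [ 0.     0.001 -1.   ] [ 0.3969 -0.307   0.2036]
```

```bash
python3 -m jog '[{"gripper":0,"dx":-0.001,"dy":-0.001,"dz":-0.035,"rx":0,"ry":0,"rz":0},{"gripper":0,"dx":-0.001,"dy":-0.001,"dz":-0.07,"rx":0,"ry":0,"rz":0},{"gripper":0,"dx":-0.001,"dy":-0.001,"dz":-0.105,"rx":0,"ry":0,"rz":0},{"gripper":0,"dx":-0.001,"dy":-0.001,"dz":-0.13,"rx":0,"ry":0,"rz":0},{"gripper":0,"dx":-0.001,"dy":-0.001,"dz":-0.142,"rx":0,"ry":0,"rz":0},{"gripper":0,"dx":-0.001,"dy":-0.001,"dz":-0.142,"rx":0,"ry":0,"rz":0},{"gripper":0.2,"dx":-0.001,"dy":-0.001,"dz":-0.142,"rx":0,"ry":0,"rz":0},{"gripper":0.3,"dx":-0.001,"dy":-0.001,"dz":-0.142,"rx":0,"ry":0,"rz":0},{"gripper":0.4,"dx":-0.001,"dy":-0.001,"dz":-0.142,"rx":0,"ry":0,"rz":0},{"gripper":0.5,"dx":-0.001,"dy":-0.001,"dz":-0.142,"rx":0,"ry":0,"rz":0}]' 50 && python3 -m jog '[{"gripper":0.5,"dx":0,"dy":0,"dz":0,"rx":0,"ry":0,"rz":0},{"gripper":0.5,"dx":0,"dy":0,"dz":0,"rx":0,"ry":0,"rz":0},{"gripper":0.5,"dx":0,"dy":0,"dz":0,"rx":0,"ry":0,"rz":0}]' 50; python3 s.py
```

```text
t: 27.95
eef_pos: [0.3963, -0.3094, 0.0635]
tool_rot: [0.49, 0.511, 0.488, -0.511]
contact_force: [-0.0, 1.7, 6.1]
gripper_width: 0.707
t: 28.25
eef_pos: [0.3963, -0.3094, 0.0635]
tool_rot: [0.49, 0.511, 0.488, -0.511]
contact_force: [-0.8, 1.7, 6.9]
gripper_width: 0.711
q [ 0.84  0.49 -0.36  2.09  0.3   0.61  0.22] jaw yaw -2.51 xaxis [ 0.002 -0.002 -1.   ] [ 0.3963 -0.3094  0.0635]
```

```bash
python3 -m jog '[{"gripper":0.5,"dx":0,"dy":0,"dz":0.01,"rx":0,"ry":0,"rz":0},{"gripper":0.5,"dx":0,"dy":0,"dz":0.03,"rx":0,"ry":0,"rz":0},{"gripper":0.5,"dx":0,"dy":0,"dz":0.06,"rx":0,"ry":0,"rz":0},{"gripper":0.5,"dx":0,"dy":0,"dz":0.09,"rx":0,"ry":0,"rz":0},{"gripper":0.5,"dx":0,"dy":0.02,"dz":0.12,"rx":0,"ry":0,"rz":0},{"gripper":0.5,"dx":0.02,"dy":0.05,"dz":0.14,"rx":0,"ry":0,"rz":0},{"gripper":0.5,"dx":0.04,"dy":0.085,"dz":0.14,"rx":0,"ry":0,"rz":0},{"gripper":0.5,"dx":0.06,"dy":0.12,"dz":0.14,"rx":0,"ry":0,"rz":0},{"gripper":0.5,"dx":0.08,"dy":0.16,"dz":0.14,"rx":0,"ry":0,"rz":0},{"gripper":0.5,"dx":0.1,"dy":0.2,"dz":0.14,"rx":0,"ry":0,"rz":0}]' 50 &&
python3 -m jog '[{"gripper":0.5,"dx":0.02,"dy":0.04,"dz":0,"rx":0,"ry":0,"rz":0},{"gripper":0.5,"dx":0.04,"dy":0.08,"dz":0,"rx":0,"ry":0,"rz":0},{"gripper":0.5,"dx":0.06,"dy":0.12,"dz":0,"rx":0,"ry":0,"rz":0},{"gripper":0.5,"dx":0.08,"dy":0.155,"dz":0,"rx":0,"ry":0,"rz":0},{"gripper":0.5,"dx":0.095,"dy":0.18,"dz":0,"rx":0,"ry":0,"rz":0},{"gripper":0.5,"dx":0.0995,"dy":0.1945,"dz":-0.01,"rx":0,"ry":0,"rz":0},{"gripper":0.5,"dx":0.0995,"dy":0.1945,"dz":-0.04,"rx":0,"ry":0,"rz":0},{"gripper":0.5,"dx":0.0995,"dy":0.1945,"dz":-0.07,"rx":0,"ry":0,"rz":0},{"gripper":0.5,"dx":0.0995,"dy":0.1945,"dz":-0.1,"rx":0,"ry":0,"rz":0},{"gripper":0.5,"dx":0.0995,"dy":0.1945,"dz":-0.12,"rx":0,"ry":0,"rz":0}]' 50 &&
python3 -m jog '[{"gripper":0.5,"dx":0,"dy":0,"dz":-0.008,"rx":0,"ry":0,"rz":0},{"gripper":0.5,"dx":0,"dy":0,"dz":-0.0125,"rx":0,"ry":0,"rz":0},{"gripper":0.5,"dx":0,"dy":0,"dz":-0.0135,"rx":0,"ry":0,"rz":0},{"gripper":0.5,"dx":0,"dy":0,"dz":-0.0135,"rx":0,"ry":0,"rz":0},{"gripper":0.5,"dx":0,"dy":0,"dz":-0.0135,"rx":0,"ry":0,"rz":0}]' 50; python3 s.py
```

```text
t: 29.25
eef_pos: [0.4955, -0.108, 0.2029]
tool_rot: [0.489, 0.511, 0.488, -0.511]
contact_force: [1.1, -0.5, -2.8]
gripper_width: 0.711
t: 30.25
eef_pos: [0.5937, 0.0846, 0.0805]
tool_rot: [-0.489, -0.51, -0.489, 0.512]
contact_force: [-0.8, -0.9, -3.0]
gripper_width: 0.706
t: 30.75
eef_pos: [0.5949, 0.0853, 0.0706]
tool_rot: [0.489, 0.511, 0.488, -0.511]
contact_force: [-4.6, -1.4, 5.8]
gripper_width: 0.71
q [ 0.13  0.63 -0.5   1.84  0.42  0.77 -0.64] jaw yaw -2.55 xaxis [ 0.001 -0.001 -1.   ] [0.5949 0.0853 0.0706]
```

```bash
python3 -m jog '[{"gripper":0.3,"dx":0,"dy":0,"dz":0,"rx":0,"ry":0,"rz":0},{"gripper":0.1,"dx":0,"dy":0,"dz":0,"rx":0,"ry":0,"rz":0},{"gripper":0,"dx":0,"dy":0,"dz":0,"rx":0,"ry":0,"rz":0},{"gripper":0,"dx":0,"dy":0,"dz":0,"rx":0,"ry":0,"rz":0},{"gripper":0,"dx":0,"dy":0,"dz":0.02,"rx":0,"ry":0,"rz":0},{"gripper":0,"dx":0,"dy":0,"dz":0.06,"rx":0,"ry":0,"rz":0},{"gripper":0,"dx":0,"dy":0,"dz":0.1,"rx":0,"ry":0,"rz":0},{"gripper":0,"dx":0,"dy":-0.02,"dz":0.13,"rx":0,"ry":0,"rz":0},{"gripper":0,"dx":-0.01,"dy":-0.06,"dz":0.13,"rx":0,"ry":0,"rz":0},{"gripper":0,"dx":-0.02,"dy":-0.105,"dz":0.13,"rx":0,"ry":0,"rz":0}]' 50 &&
python3 -m jog '[{"gripper":0,"dx":-0.01,"dy":-0.045,"dz":0,"rx":0,"ry":0,"rz":0},{"gripper":0,"dx":-0.02,"dy":-0.09,"dz":0,"rx":0,"ry":0,"rz":0},{"gripper":0,"dx":-0.035,"dy":-0.135,"dz":0,"rx":0,"ry":0,"rz":0},{"gripper":0,"dx":-0.05,"dy":-0.18,"dz":0,"rx":0,"ry":0,"rz":0},{"gripper":0,"dx":-0.065,"dy":-0.225,"dz":0,"rx":0,"ry":0,"rz":0},{"gripper":0,"dx":-0.075,"dy":-0.265,"dz":0,"rx":0,"ry":0,"rz":0},{"gripper":0,"dx":-0.0785,"dy":-0.29,"dz":0,"rx":0,"ry":0,"rz":0},{"gripper":0,"dx":-0.0785,"dy":-0.2955,"dz":0,"rx":0,"ry":0,"rz":0},{"gripper":0,"dx":-0.0785,"dy":-0.2955,"dz":0,"rx":0,"ry":0,"rz":0},{"gripper":0,"dx":-0.0785,"dy":-0.2955,"dz":0,"rx":0,"ry":0,"rz":0}]' 50; python3 s.py
```

```text
t: 31.75
eef_pos: [0.5755, -0.0191, 0.2001]
tool_rot: [0.49, 0.511, 0.489, -0.509]
contact_force: [0.2, -0.7, -0.8]
gripper_width: 1.004
t: 32.75
eef_pos: [0.497, -0.3133, 0.1983]
tool_rot: [0.489, 0.511, 0.49, -0.51]
contact_force: [-0.0, 0.6, -0.3]
gripper_width: 1.004
q [ 0.83  0.43 -0.48  1.8   0.24  0.97  0.21] jaw yaw -2.4 xaxis [ 0.001  0.001 -1.   ] [ 0.497  -0.3133  0.1983]
```

```bash
python3 -m jog '[{"gripper":0,"dx":-0.001,"dy":-0.001,"dz":-0.03,"rx":0,"ry":0,"rz":0},{"gripper":0,"dx":-0.001,"dy":-0.001,"dz":-0.06,"rx":0,"ry":0,"rz":0},{"gripper":0,"dx":-0.001,"dy":-0.001,"dz":-0.09,"rx":0,"ry":0,"rz":0},{"gripper":0,"dx":-0.001,"dy":-0.001,"dz":-0.105,"rx":0,"ry":0,"rz":0},{"gripper":0,"dx":-0.001,"dy":-0.001,"dz":-0.11,"rx":0,"ry":0,"rz":0},{"gripper":0.3,"dx":-0.001,"dy":-0.001,"dz":-0.11,"rx":0,"ry":0,"rz":0},{"gripper":0.4,"dx":-0.001,"dy":-0.001,"dz":-0.11,"rx":0,"ry":0,"rz":0},{"gripper":0.5,"dx":-0.001,"dy":-0.001,"dz":-0.11,"rx":0,"ry":0,"rz":0},{"gripper":0.6,"dx":-0.001,"dy":-0.001,"dz":-0.11,"rx":0,"ry":0,"rz":0},{"gripper":0.6,"dx":-0.001,"dy":-0.001,"dz":-0.11,"rx":0,"ry":0,"rz":0}]' 50 && python3 -m jog '[{"gripper":0.6,"dx":0,"dy":0,"dz":0,"rx":0,"ry":0,"rz":0},{"gripper":0.6,"dx":0,"dy":0,"dz":0,"rx":0,"ry":0,"rz":0}]' 50; python3 s.py
```

```text
t: 33.75
eef_pos: [0.4965, -0.3166, 0.09]
tool_rot: [0.49, 0.511, 0.488, -0.511]
contact_force: [0.3, 1.1, 6.5]
gripper_width: 0.592
t: 33.95
eef_pos: [0.4965, -0.3165, 0.09]
tool_rot: [0.49, 0.511, 0.488, -0.511]
contact_force: [0.6, 0.9, 6.3]
gripper_width: 0.595
q [ 0.79  0.57 -0.43  1.87  0.33  0.77  0.14] jaw yaw -2.53 xaxis [ 0.003 -0.001 -1.   ] [ 0.4965 -0.3165  0.09  ]
```

```bash
python3 -m jog '[{"gripper":0.6,"dx":0,"dy":0,"dz":0.01,"rx":0,"ry":0,"rz":0},{"gripper":0.6,"dx":0,"dy":0,"dz":0.03,"rx":0,"ry":0,"rz":0},{"gripper":0.6,"dx":0,"dy":0,"dz":0.06,"rx":0,"ry":0,"rz":0},{"gripper":0.6,"dx":0,"dy":0,"dz":0.09,"rx":0,"ry":0,"rz":0},{"gripper":0.6,"dx":0,"dy":0.01,"dz":0.12,"rx":0,"ry":0,"rz":0},{"gripper":0.6,"dx":0.01,"dy":0.035,"dz":0.14,"rx":0,"ry":0,"rz":0},{"gripper":0.6,"dx":0.02,"dy":0.07,"dz":0.14,"rx":0,"ry":0,"rz":0},{"gripper":0.6,"dx":0.03,"dy":0.11,"dz":0.14,"rx":0,"ry":0,"rz":0},{"gripper":0.6,"dx":0.04,"dy":0.15,"dz":0.14,"rx":0,"ry":0,"rz":0},{"gripper":0.6,"dx":0.05,"dy":0.19,"dz":0.14,"rx":0,"ry":0,"rz":0}]' 50 &&
python3 -m jog '[{"gripper":0.6,"dx":0.015,"dy":0.04,"dz":0,"rx":0,"ry":0,"rz":0},{"gripper":0.6,"dx":0.03,"dy":0.08,"dz":0,"rx":0,"ry":0,"rz":0},{"gripper":0.6,"dx":0.04,"dy":0.105,"dz":0,"rx":0,"ry":0,"rz":0},{"gripper":0.6,"dx":0.043,"dy":0.118,"dz":-0.005,"rx":0,"ry":0,"rz":0},{"gripper":0.6,"dx":0.043,"dy":0.118,"dz":-0.03,"rx":0,"ry":0,"rz":0},{"gripper":0.6,"dx":0.043,"dy":0.118,"dz":-0.06,"rx":0,"ry":0,"rz":0},{"gripper":0.6,"dx":0.043,"dy":0.118,"dz":-0.09,"rx":0,"ry":0,"rz":0},{"gripper":0.6,"dx":0.043,"dy":0.118,"dz":-0.115,"rx":0,"ry":0,"rz":0},{"gripper":0.6,"dx":0.043,"dy":0.118,"dz":-0.128,"rx":0,"ry":0,"rz":0},{"gripper":0.6,"dx":0.043,"dy":0.118,"dz":-0.132,"rx":0,"ry":0,"rz":0}]' 50 &&
python3 -m jog '[{"gripper":0.6,"dx":0,"dy":0,"dz":-0.001,"rx":0,"ry":0,"rz":0},{"gripper":0.6,"dx":0,"dy":0,"dz":-0.0015,"rx":0,"ry":0,"rz":0},{"gripper":0.6,"dx":0,"dy":0,"dz":-0.0015,"rx":0,"ry":0,"rz":0}]' 50; python3 s.py
```

```text
t: 34.95
eef_pos: [0.5448, -0.1248, 0.2287]
tool_rot: [-0.489, -0.511, -0.489, 0.511]
contact_force: [0.1, 0.4, -2.8]
gripper_width: 0.593
t: 35.95
eef_pos: [0.5865, -0.0097, 0.0961]
tool_rot: [-0.488, -0.51, -0.489, 0.513]
contact_force: [-11.7, -3.6, 29.9]
gripper_width: 0.599
t: 36.25
eef_pos: [0.5873, -0.0093, 0.0962]
tool_rot: [-0.489, -0.51, -0.488, 0.512]
contact_force: [-4.4, -0.2, 6.0]
gripper_width: 0.595
q [ 0.3   0.58 -0.52  1.86  0.39  0.8  -0.47] jaw yaw -2.59 xaxis [-0.002 -0.002 -1.   ] [ 0.5873 -0.0093  0.0962]
```

```bash
python3 -m jog '[{"gripper":0.4,"dx":0,"dy":0,"dz":0,"rx":0,"ry":0,"rz":0},{"gripper":0.2,"dx":0,"dy":0,"dz":0,"rx":0,"ry":0,"rz":0},{"gripper":0,"dx":0,"dy":0,"dz":0,"rx":0,"ry":0,"rz":0},{"gripper":0,"dx":0,"dy":0,"dz":0,"rx":0,"ry":0,"rz":0},{"gripper":0,"dx":0,"dy":0,"dz":0.02,"rx":0,"ry":0,"rz":0},{"gripper":0,"dx":0,"dy":0,"dz":0.06,"rx":0,"ry":0,"rz":0},{"gripper":0,"dx":0,"dy":0,"dz":0.1,"rx":0,"ry":0,"rz":0},{"gripper":0,"dx":0,"dy":-0.01,"dz":0.11,"rx":0,"ry":0,"rz":0},{"gripper":0,"dx":0,"dy":-0.05,"dz":0.11,"rx":0,"ry":0,"rz":0},{"gripper":0,"dx":0,"dy":-0.09,"dz":0.11,"rx":0,"ry":0,"rz":0}]' 40 &&
python3 -m jog '[{"gripper":0,"dx":0,"dy":-0.045,"dz":0,"rx":0,"ry":0,"rz":0},{"gripper":0,"dx":0.002,"dy":-0.09,"dz":0,"rx":0,"ry":0,"rz":0},{"gripper":0,"dx":0.004,"dy":-0.135,"dz":0,"rx":0,"ry":0,"rz":0},{"gripper":0,"dx":0.006,"dy":-0.18,"dz":0,"rx":0,"ry":0,"rz":0},{"gripper":0,"dx":0.0065,"dy":-0.215,"dz":0,"rx":0,"ry":0,"rz":0},{"gripper":0,"dx":0.0065,"dy":-0.2273,"dz":0,"rx":0,"ry":0,"rz":0},{"gripper":0,"dx":0.0065,"dy":-0.2273,"dz":0,"rx":0,"ry":0,"rz":0},{"gripper":0,"dx":0.0065,"dy":-0.2273,"dz":0,"rx":0,"ry":0,"rz":0}]' 40; python3 s.py
```

```text
t: 37.25
eef_pos: [0.5886, -0.0985, 0.2053]
tool_rot: [0.49, 0.511, 0.489, -0.51]
contact_force: [1.5, -0.2, -0.9]
gripper_width: 1.001
t: 38.05
eef_pos: [0.5949, -0.3236, 0.2043]
tool_rot: [0.489, 0.511, 0.49, -0.51]
contact_force: [1.1, 0.5, 0.3]
gripper_width: 1.004
q [ 0.74  0.57 -0.49  1.57  0.29  1.08  0.14] jaw yaw -2.44 xaxis [-0.     0.002 -1.   ] [ 0.5949 -0.3236  0.2043]
```

```bash
python3 -m jog '[{"gripper":0,"dx":0,"dy":-0.001,"dz":-0.035,"rx":0,"ry":0,"rz":0},{"gripper":0,"dx":0,"dy":-0.001,"dz":-0.07,"rx":0,"ry":0,"rz":0},{"gripper":0,"dx":0,"dy":-0.001,"dz":-0.1,"rx":0,"ry":0,"rz":0},{"gripper":0,"dx":0,"dy":-0.001,"dz":-0.125,"rx":0,"ry":0,"rz":0},{"gripper":0,"dx":0,"dy":-0.001,"dz":-0.14,"rx":0,"ry":0,"rz":0},{"gripper":0,"dx":0,"dy":-0.001,"dz":-0.143,"rx":0,"ry":0,"rz":0},{"gripper":0.4,"dx":0,"dy":-0.001,"dz":-0.143,"rx":0,"ry":0,"rz":0},{"gripper":0.5,"dx":0,"dy":-0.001,"dz":-0.143,"rx":0,"ry":0,"rz":0},{"gripper":0.6,"dx":0,"dy":-0.001,"dz":-0.143,"rx":0,"ry":0,"rz":0},{"gripper":0.7,"dx":0,"dy":-0.001,"dz":-0.143,"rx":0,"ry":0,"rz":0}]' 40 && python3 -m jog '[{"gripper":0.7,"dx":0,"dy":0,"dz":0,"rx":0,"ry":0,"rz":0},{"gripper":0.7,"dx":0,"dy":0,"dz":0,"rx":0,"ry":0,"rz":0},{"gripper":0.7,"dx":0,"dy":0,"dz":0,"rx":0,"ry":0,"rz":0}]' 40; python3 s.py
```

```text
t: 39.05
eef_pos: [0.5958, -0.3268, 0.0635]
tool_rot: [0.49, 0.511, 0.488, -0.511]
contact_force: [-0.9, -0.2, 5.8]
gripper_width: 0.499
t: 39.35
eef_pos: [0.5958, -0.3268, 0.0635]
tool_rot: [0.49, 0.511, 0.488, -0.511]
contact_force: [0.7, 0.5, 6.4]
gripper_width: 0.503
q [ 0.71  0.73 -0.43  1.65  0.38  0.85  0.07] jaw yaw -2.54 xaxis [ 0.003 -0.001 -1.   ] [ 0.5958 -0.3268  0.0635]
```

```bash
python3 -m jog '[{"gripper":0.7,"dx":0,"dy":0,"dz":0.01,"rx":0,"ry":0,"rz":0},{"gripper":0.7,"dx":0,"dy":0,"dz":0.03,"rx":0,"ry":0,"rz":0},{"gripper":0.7,"dx":0,"dy":0,"dz":0.055,"rx":0,"ry":0,"rz":0},{"gripper":0.7,"dx":-0.002,"dy":0.02,"dz":0.075,"rx":0,"ry":0,"rz":0},{"gripper":0.7,"dx":-0.004,"dy":0.05,"dz":0.085,"rx":0,"ry":0,"rz":0},{"gripper":0.7,"dx":-0.005,"dy":0.085,"dz":0.085,"rx":0,"ry":0,"rz":0},{"gripper":0.7,"dx":-0.006,"dy":0.12,"dz":0.085,"rx":0,"ry":0,"rz":0},{"gripper":0.7,"dx":-0.008,"dy":0.155,"dz":0.085,"rx":0,"ry":0,"rz":0},{"gripper":0.7,"dx":-0.0095,"dy":0.19,"dz":0.08,"rx":0,"ry":0,"rz":0},{"gripper":0.7,"dx":-0.0095,"dy":0.215,"dz":0.075,"rx":0,"ry":0,"rz":0}]' 40 &&
python3 -m jog '[{"gripper":0.7,"dx":0,"dy":0.011,"dz":-0.01,"rx":0,"ry":0,"rz":0},{"gripper":0.7,"dx":0,"dy":0.011,"dz":-0.03,"rx":0,"ry":0,"rz":0},{"gripper":0.7,"dx":0,"dy":0.011,"dz":-0.05,"rx":0,"ry":0,"rz":0},{"gripper":0.7,"dx":0,"dy":0.011,"dz":-0.06,"rx":0,"ry":0,"rz":0},{"gripper":0.7,"dx":0,"dy":0.011,"dz":-0.065,"rx":0,"ry":0,"rz":0},{"gripper":0.7,"dx":0,"dy":0.011,"dz":-0.0675,"rx":0,"ry":0,"rz":0},{"gripper":0.7,"dx":0,"dy":0.011,"dz":-0.0685,"rx":0,"ry":0,"rz":0},{"gripper":0.7,"dx":0,"dy":0.011,"dz":-0.0685,"rx":0,"ry":0,"rz":0},{"gripper":0.7,"dx":0,"dy":0.011,"dz":-0.0685,"rx":0,"ry":0,"rz":0}]' 40; python3 s.py
```

```text
t: 40.35
eef_pos: [0.5844, -0.1086, 0.137]
tool_rot: [0.489, 0.51, 0.49, -0.51]
contact_force: [-0.2, -1.3, -2.1]
gripper_width: 0.501
t: 41.25
eef_pos: [0.5845, -0.1014, 0.0703]
tool_rot: [-0.489, -0.51, -0.488, 0.512]
contact_force: [-7.6, 0.1, 14.4]
gripper_width: 0.503
q [ 0.42  0.61 -0.47  1.86  0.39  0.76 -0.31] jaw yaw -2.59 xaxis [-0.002 -0.002 -1.   ] [ 0.5845 -0.1014  0.0703]
```

```bash
python3 -m jog '[{"gripper":0.4,"dx":0,"dy":0,"dz":0,"rx":0,"ry":0,"rz":0},{"gripper":0.2,"dx":0,"dy":0,"dz":0,"rx":0,"ry":0,"rz":0},{"gripper":0,"dx":0,"dy":0,"dz":0,"rx":0,"ry":0,"rz":0},{"gripper":0,"dx":0,"dy":0,"dz":0,"rx":0,"ry":0,"rz":0},{"gripper":0,"dx":0,"dy":0,"dz":0.02,"rx":0,"ry":0,"rz":0},{"gripper":0,"dx":0,"dy":0,"dz":0.06,"rx":0,"ry":0,"rz":0},{"gripper":0,"dx":0,"dy":0,"dz":0.1,"rx":0,"ry":0,"rz":0},{"gripper":0,"dx":0,"dy":0,"dz":0.15,"rx":0,"ry":0,"rz":0},{"gripper":0,"dx":-0.02,"dy":-0.04,"dz":0.18,"rx":0,"ry":0,"rz":0},{"gripper":0,"dx":-0.04,"dy":-0.08,"dz":0.18,"rx":0,"ry":0,"rz":0}]' 40 &&
python3 -m jog '[{"gripper":0,"dx":-0.02,"dy":-0.045,"dz":0,"rx":0,"ry":0,"rz":-5},{"gripper":0,"dx":-0.04,"dy":-0.09,"dz":0,"rx":0,"ry":0,"rz":-10},{"gripper":0,"dx":-0.06,"dy":-0.135,"dz":0,"rx":0,"ry":0,"rz":-15},{"gripper":0,"dx":-0.09,"dy":-0.18,"dz":0,"rx":0,"ry":0,"rz":-20},{"gripper":0,"dx":-0.12,"dy":-0.22,"dz":0,"rx":0,"ry":0,"rz":-25},{"gripper":0,"dx":-0.15,"dy":-0.26,"dz":0,"rx":0,"ry":0,"rz":-30},{"gripper":0,"dx":-0.18,"dy":-0.3,"dz":0,"rx":0,"ry":0,"rz":-35},{"gripper":0,"dx":-0.2,"dy":-0.34,"dz":0,"rx":0,"ry":0,"rz":-40},{"gripper":0,"dx":-0.2,"dy":-0.38,"dz":0,"rx":0,"ry":0,"rz":-45},{"gripper":0,"dx":-0.2,"dy":-0.38,"dz":0,"rx":0,"ry":0,"rz":-45}]' 40; python3 s.py; python3 - <<'E'
from h import *
from scipy.optimize import least_squares
for n in("scene","top"):
    c=read_camera(n);P1=cloud(c)
    for l,cc,r,z0,z1 in(("tub",(.596,.086),.031,.066,.074),("can",(.59,-.005),.026,.03,.1),("oil",(.588,-.094),.022,.02,.078),("jar",(.416,.073),.026,.01,.06),("tape",(.387,-.074),.034,.003,.018)):
        out=[]
        for P in(np.load(n+"0.npy"),P1):
            p=P.reshape(-1,3);p=p[~np.isnan(p[:,0])]
            s=p[(np.hypot(p[:,0]-cc[0],p[:,1]-cc[1])<.045)&(p[:,2]>z0)&(p[:,2]<z1)]
            t=p[(np.hypot(p[:,0]-cc[0],p[:,1]-cc[1])<.045)&(p[:,2]>z0)]
            out.append((least_squares(lambda v:np.hypot(s[:,0]-v[0],s[:,1]-v[1])-r,cc,loss="soft_l1",f_scale=.002).x.round(4),t[:,2].max().round(4)))
        print(n,l,"start",*out[0],"now",*out[1])
    p=P1.reshape(-1,3);p=p[~np.isnan(p[:,0])]
    s=p[(abs(p[:,0]-.479)<.085)&(abs(p[:,1]-.312)<.05)&(p[:,2]>.016)&(p[:,2]<.04)]
    print("pedal",cv2.minAreaRect(s[:,:2].astype(np.float32)))
    a=c["pixels"][150:300,100:460] if n=="scene" else c["pixels"][120:300,70:470]
    cv2.imwrite(f"pics/f_{n}.png",cv2.resize(a,(800,333 if n=="scene" else 360),interpolation=cv2.INTER_CUBIC))
E
```

```text
t: 42.25
eef_pos: [0.5482, -0.1792, 0.2533]
tool_rot: [0.493, 0.512, 0.488, -0.508]
contact_force: [0.9, -1.4, -0.2]
gripper_width: 0.997
t: 43.25
eef_pos: [0.3417, -0.5663, 0.2476]
tool_rot: [-0.254, -0.66, -0.252, 0.661]
contact_force: [-0.6, -0.0, -0.5]
gripper_width: 1.0
q [ 1.09  0.47 -0.23  1.58  0.12  1.1  -0.  ] jaw yaw -48.09 xaxis [-0.001 -0.003 -1.   ] [ 0.3417 -0.5663  0.2476]
scene tub start [0.5942 0.0889] 0.0855 now [0.5922 0.089 ] 0.0849
scene can start [ 0.589  -0.0052] 0.1389 now [ 0.587  -0.0062] 0.139
scene oil start [ 0.5862 -0.0909] 0.1153 now [ 0.583  -0.0913] 0.1162
scene jar start [0.4151 0.0806] 0.0709 now [0.4148 0.0804] 0.0683
scene tape start [ 0.3887 -0.0717] 0.0261 now [ 0.3885 -0.0727] 0.0251
pedal ((0.4672676920890808, 0.31619206070899963), (0.06024397537112236, 0.12116868793964386), 87.14080047607422)
top tub start [0.5952 0.0844] 0.0856 now [0.5935 0.0834] 0.0864
top can start [ 0.5888 -0.0111] 0.1405 now [ 0.5866 -0.0122] 0.1412
top oil start [ 0.5872 -0.0967] 0.1144 now [ 0.584  -0.0972] 0.1159
top jar start [0.4179 0.0757] 0.0707 now [0.4179 0.0758] 0.0718
top tape start [ 0.388 -0.077] 0.0288 now [ 0.3863 -0.0746] 0.0273
pedal ((0.466386616230011, 0.30946865677833557), (0.061450205743312836, 0.11494520306587219), 87.70803833007812)
```

View pics/f_scene.png

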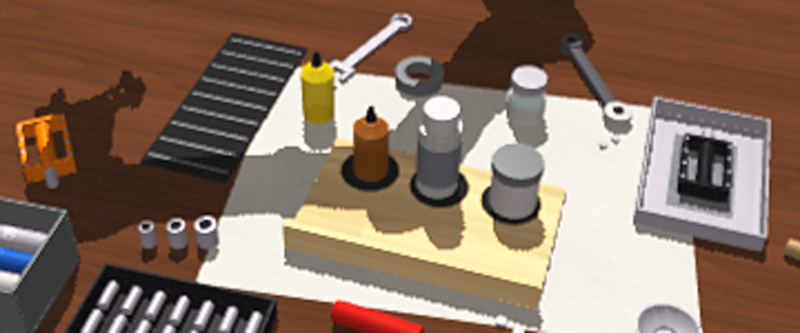

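All three are upright on their pads at oil (370,150), can (438,150) and tub (515,185), within about 3 mm of where they started. The pedal is on the felt at (706,165), and the tape and jar have not moved. I'm handing in.

```bash
python3 -c "
from station import *
print(get_obs()['joint_vel'].round(3));print(hand_in())"
```

```text
[-0.021 -0.023 -0.037  0.03  -0.005  0.     0.002]
the job is handed in; nothing more can be done
None
```

The job is done and handed in at about 43 s of the 141 s limit; the hand-in itself reports no verdict. I moved the oil, can and tub to the mat, laid the pedal lengthways in the middle of the tray, then put the tub, can and oil back on their spots.

Last checks, comparing each camera's picture with its own first one:
- **Containers:** the oil, can and tub are 2–3.5 mm from where they started, and upright with their tops at the same height.
- **Pedal:** its cage centre is about 1 mm from the tray centre, within about 1° of the tray's long side. It was measured flat on the tray floor after placing.
- **Tape and jar:** any shift is within measurement noise, about 3 mm at most.
- **Robot:** the gripper was open and clear of everything.

Three things were not fully clean:
- **Camera disagreement:** the two cameras differ by about 6 mm in y, so I used their midpoints.
- **Can set-down:** the can touched the stand with a brief force of about 30 N, after which it was still upright and in place.
- **Arm at hand-in:** the joints still read small speeds, up to 0.04 rad/s.

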